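# Load the clock-parts washer

### The arm

A 6-joint arm with a two-finger parallel gripper is mounted at the origin on the work surface. World frame = base frame: x ahead of the robot, y to its left, z up, the work surface at z = 0. Lengths are in m, angles in degrees, forces in N, time in s.
With the tool pointing down it reaches from about 0.375 to 0.9 m from the base axis. Payload 3.1 kg.
Tool frame: the origin (TCP) lies midway between the tips of the shut fingers; the grasp point (between the pads) lies 19 mm behind it; z points along the fingers, y is the direction in which the jaws open and shut (so a half turn about z gives the same grasp; the last joint's range is limited). The gripper opens to 87 mm and grips with 3 to 60 N. Pads are 19 mm wide; open, the fingers measure 117 mm over their backs; the gripper's body (75 mm by 190 mm) begins 51 mm behind the grasp point.
Start: joints at [-74.685, 30.224, 82.088, -0, 67.689, -10.227], TCP at [0.27, -0.564, 0.223] pointing down, gripper open.
Joint ranges: [-176.69, 176.69], [-43.24, 126.21], [12.49, 139.97], [-82, 262], [0, 151.66], [-163.58, 163.58]. Speed limits (degrees/s): [159.86, 159.86, 180, 180, 180, 180].

### API

Orientations are given as a 3x3 rotation matrix whose columns are the frame's x, y, z axes.
In Python, from rig import status, vision, bot, models gives the robot as it stands.
- The arm moves only by the tool send_rows, never from a script. Its argument "moves" is a list of rows, each a list of 7 numbers: the shift along the tool's x, y, z in units of 25 mm (1.0 is 25 mm), then the turn, a rotation vector about the tool's x, y, z in units of 10 degrees (1.0 is 10 degrees), then the closure, from -1 (fully open) to 1 (shut), so that 0 is half open. In form: [[dx, dy, dz, rx, ry, rz, hand], ...]. A call has 1 to 12 rows; each row shifts and turns the commanded pose from where the row before left it, along the tool's axes as they then stand; what a row does not reach is not made up. A row lasts 1/8 s, in which the tool goes at most 62.5 mm and 10.7 degrees, less where a joint would pass 70% of its speed; a pose out of reach is approached as far as the arm can. A call is refused whole if a number of a shift passes 1 or a number of a turn 1, either way. A call with a gripper value outside its range is refused whole. The fingers move at their own pace and stop on an object; the grip force is fixed at half the most. Time passes only in rows, so rows that do not move let the fingers close. It gives the time, the measured TCP pose, the force and the opening at its end, in the units of the state.
- status.read_state(): the state, without advancing time (a new reading comes with each control period).
- vision.capture(name): name is "scene" or "top" or "wrist"; returns a dict with "img" (384x512x3 uint8, red, green, blue), "depth" (384x512 float32, m along the optical axis (not along the pixel's ray), 0 where there is no reading), "fx", "fy", "cx", "cy" (pixels), "pose" (4x4, takes a point from camera to world coordinates); the wrist camera has in their place "hand_eye" (4x4, takes a point from camera to tool coordinates, whose origin is the TCP and whose axes are the flange's). Camera axes: x right, y up, looking along -z (the intrinsics and any distortion apply to the point x, -y, -z); pixel columns grow to the right and rows downward; lengths in m; the calibration is good to about 2 mm. The wrist camera is an equidistant fisheye: a pixel r from the principal point sees the ray r / f radians off the axis. A picture is of the moment at which its call begins: read the wrist's pose just before it.
- bot.hand_in(): hands the job in, once; it reports no verdict.
Trained networks look in the newest picture that a camera, given by its name, has taken for a name from the list of things; names that differ only in an ending like _2 or _b are one class to them, and where a whole thing is asked for, a point or a joint stands for the part that bears it (a point fixed in the world has none). Each returns a list of dicts, best first, with "confidence" (0 to 1); they miss things now and then, are a little off and sometimes report something else, mostly with a low value. They report only what shows in the picture. A call takes as long as a camera call. They do not tell look-alikes from the thing itself.
- models.masks_of(camera, name): "mask" (384x512 bool, what is visible of it) and "extent" ([left, top, right, bottom] in pixels, round what is visible of it).
- models.landmark_of(camera, name): "point" ([column, row] in pixels: a listed point, or the origin of a listed thing).
The state is a dict: "time_s": time; "joint_positions": joint angles; "qvel": joint speeds; "tau": joint torques, N m; "position": TCP position; "tcp_rot": TCP orientation; "force": force on the tool from outside, world axes, zero at the start; "moment": the same for the moment, N m; "opening": opening from 0.0 (shut) to 1.0 (fully open).
Only numpy, scipy, OpenCV 4.12 (cv2) and the standard library are available. Lean on these libraries where they do the work, as an engineer would, in place of code of your own. Each camera call takes 0.05 s, during which the arm holds its last target.

### The job

Load the parts washer: first push its red stop button in until it latches, then unscrew the lid, swing it aside, and set every mainspring barrel from the tray (the brass drums with a steel arbor standing up from the middle) into the bowl without dropping them, leaving the other clock parts in the tray. Swing the lid back over the bowl, screw it fully down, and only then turn the stop button clockwise so that it springs out again. Leave everything else on the bench alone.

Things in the scene. Friction and masses are not known exactly. Their poses are not given: they have to be found in the camera images.
- machine: the parts washing machine: white housing 260 (its x) by 270 mm (its y, from -140 to +130), flat deck 95 mm above the bench, fixed. Origin on the bench straight below the centre of its bowl; its -x side is the front
- bowl (a point): centre of the bowl's inner floor, 55 mm above the bench. The bowl is round, 124 mm across inside, 65 mm deep, sunk in the machine; its rim stands 120 mm above the bench, 25 mm above the deck; it is 131 mm across outside
- lid (a joint): turn of the screw lid in rad: 0 fully screwed down, grows as it is turned anticlockwise seen from above, stops at 2.4 fully unscrewed. The lid climbs 5 mm per rad (12 mm in all). Friction 0.1 N m; it stays where it is left. Its plug sits 8 mm deep in the bowl's mouth (3 mm play), so it can swing only when turned above about 1.7
- lid_grip (a point): middle of the black bar grip on top of the lid; moves with the lid. The bar is 66 mm long along this frame's x, 16 mm wide along its y, 28 mm high (14 mm above and below this point), vertical z; 41 mm above the rim when closed. Below it the swing arm lies over the lid, its top 8 mm below the bar. The lid is a steel disc 147 mm across, 9 mm thick, its underside 41 mm below this point
- davit (a joint): swing of the lid's arm about its upright post in rad: 0 over the bowl (a stop), grows clockwise seen from above as the lid swings aside over the machine's left side, stops at 2.0. Light friction (0.05 N m); it stays where it is left
- davit_pivot (a point): on the upright axis of the arm's post at the far left corner of the machine, 130 mm from the bowl's axis; the lid's centre moves on a circle of 130 mm about it. z up. Post top is 148 mm above the bench, the arm's hub round it 32 mm across and up to 157 mm high
- stop (a joint): how far the red mushroom stop button is pressed in m: 0 out; it latches at about 0.005 when pushed past that (full travel 0.007, about 5 N) and then stays down at 0.0045 to 0.005 by itself; springs out again when freed
- stop_knob (a joint): turn of the mushroom head in rad, clockwise seen from above, 0 to 0.9, sprung back to 0. Turned past about 0.45 while latched it lets go and springs out once the fingers no longer hold it down (0.05 N m)
- stop_top (a point): centre of the top of the mushroom head, on the deck's front right corner, 132 mm above the bench when out; the head is 38 mm across, its side wall from 17 to 4 mm below this point, with 17 mm (12 mm when latched) between the lower edge of the side wall and the deck plate
- tray: dark wooden parts tray, 216 mm square, 18 mm high outside, walls 7 mm, floor 7 mm thick; fixed; three small loose steel screws, 13 mm across and 16 mm high, also stand in it; origin under its centre on the bench, sides along its x and y
- barrel1: a mainspring barrel to be washed (may be absent): brass drum 34 mm across with a toothed flange 42 mm across and 4 mm thick at its foot, 22 mm high, and a round steel arbor 10 mm across standing 22 mm up from its middle (44 mm over all), 90 g; stands in the tray; origin in the middle of its underside, z along the arbor
- barrel2: a mainspring barrel to be washed (may be absent): brass drum 34 mm across with a toothed flange 42 mm across and 4 mm thick at its foot, 22 mm high, and a round steel arbor 10 mm across standing 22 mm up from its middle (44 mm over all), 90 g; stands in the tray; origin in the middle of its underside, z along the arbor
- barrel3: a mainspring barrel to be washed (may be absent): brass drum 34 mm across with a toothed flange 42 mm across and 4 mm thick at its foot, 22 mm high, and a round steel arbor 10 mm across standing 22 mm up from its middle (44 mm over all), 90 g; stands in the tray; origin in the middle of its underside, z along the arbor
- barrel4: a mainspring barrel to be washed (may be absent): brass drum 34 mm across with a toothed flange 42 mm across and 4 mm thick at its foot, 22 mm high, and a round steel arbor 10 mm across standing 22 mm up from its middle (44 mm over all), 90 g; stands in the tray; origin in the middle of its underside, z along the arbor
- wheel1: a flat toothed wheel 45 mm across, 3 mm thick, with a hub 12 mm across up to 12 mm high; stays in the tray; origin under its centre
- wheel2: a flat toothed wheel 45 mm across, 3 mm thick, with a hub 12 mm across up to 12 mm high; stays in the tray; origin under its centre
- pillar1: a brass pillar lying down, 50 mm long along its x, 12 mm thick; stays in the tray; origin at the middle of its underside
- pillar2: a brass pillar lying down, 50 mm long along its x, 12 mm thick; stays in the tray; origin at the middle of its underside
- drum: an empty brass drum, 35 mm across, 18 mm high, open on top and without an arbor; not a barrel to be washed, stays in the tray; origin under its centre
- loupe: black eye loupe, 42 mm across, 34 mm high, on the bench; leave alone
- tweezers: steel tweezers, 124 mm long along x, 8 mm high; leave alone
- screwdriver: screwdriver 130 mm long along x, 26 mm thick; leave alone
- stake: small round brass stake, 48 mm across, with a T on top, 34 mm high; leave alone
- oilbottle: small amber jar with a black cap, 40 mm across, 75 mm high; leave alone
Not all that is in view belongs to the job. Leave any green look-alike of the wheel2 alone.

How it is judged:
By the outcome, as a careful person would: the job done as asked, in the order asked, and still so for the second after the job is handed in, with the robot touching nothing.
Of barrel1, barrel2, barrel3, barrel4 only 2 to 4 are there at a start; the rules pass over those that are not, and their reading is None.
At some moment in a run one of barrel1, barrel2, barrel3, barrel4 may be knocked a few centimetres aside while the robot is not near it.
It also fails if it takes over 208 s, if anything falls off the work surface, if the arm or the gripper's body presses on something with over 40 N, if the wrist force passes 120 N, or if a joint passes its speed limit or range.

## Working session

There is one attempt and no reset: what is moved stays moved. The work goes in short steps, Python scripts to look and compute and a tool call to move; the robot and the scene stay as the last step left them, time stands still between calls to the robot, and variables do not carry over. Pictures are saved under pics/ and viewed, and the job is handed in when it is done.

Besides the shell and the picture viewer there is one more tool, called after ">>>" as name(argument=value, ...) on one line, values as JSON. send_rows: Moves the arm, as the interface text tells. Its arguments: {"type":"object","properties":{"moves":{"type":"array"}},"required":["moves"]}

```bash
ls -la; mkdir -p pics
cat > h.py <<'E'
import numpy as np, cv2
from rig import status, vision, bot, models
def save(n,img,s=1.5,crop=None):
    im=img[...,::-1]
    if crop: im=im[crop[1]:crop[3],crop[0]:crop[2]]
    im=cv2.resize(im,None,fx=s,fy=s,interpolation=cv2.INTER_CUBIC); cv2.imwrite('pics/'+n,im)
E
python3 - <<'E'
from h import *
s=status.read_state(); print({k:np.round(v,3).tolist() for k,v in s.items()})
for c in ['scene','top','wrist']:
    d=vision.capture(c); save(f'{c}0.png',d['img']); np.savez(f'{c}0.npz',**d)
    print(c,{k:(np.round(v,4).tolist()) for k,v in d.items() if k not in('img','depth')})
E
```

```text
total 12
drwxr-xr-x  3 agent agent 4096 Dec  6 19:33 .
drwxr-xr-x 23 root  root  4096 Dec  6 19:33 ..
drwxr-xr-x  2 agent agent 4096 Dec  6 19:33 pics
{'time_s': 0.0, 'joint_positions': [-74.685, 30.279, 82.156, -0.001, 67.691, -10.228], 'qvel': [0.033, -0.025, 0.021, -0.036, -0.111, -0.021], 'tau': [0.001, -44.004, -17.659, 0.063, 0.058, -0.0], 'position': [0.269, -0.563, 0.222], 'tcp_rot': [[0.902, 0.431, -0.001], [0.431, -0.902, 0.002], [0.0, -0.002, -1.0]], 'force': [0.149, 0.205, 0.025], 'moment': [-0.077, -0.013, 0.009], 'opening': 0.999}
scene {'fx': 356.395, 'fy': 356.395, 'cx': 247.2432, 'cy': 190.7915, 'pose': [[0.7442, -0.4935, 0.4502, 1.0089], [0.668, 0.5426, -0.5093, -0.5227], [0.0071, 0.6797, 0.7334, 0.8849], [0.0, 0.0, 0.0, 1.0]]}
top {'fx': 365.0952, 'fy': 365.0952, 'cx': 250.4415, 'cy': 188.0631, 'pose': [[0.0118, 0.9981, -0.0604, 0.4646], [-0.9993, 0.0097, -0.0358, 0.0064], [-0.0352, 0.0608, 0.9975, 1.1308], [0.0, 0.0, 0.0, 1.0]]}
wrist {'fx': 297.3186, 'fy': 297.3186, 'cx': 253.0257, 'cy': 192.8898, 'hand_eye': [[0.0004, 0.9597, 0.281, 0.0769], [1.0, -0.0001, -0.0011, 0.0013], [-0.001, 0.281, -0.9597, -0.1614], [0.0, 0.0, 0.0, 1.0]]}
```

View pics/top0.png

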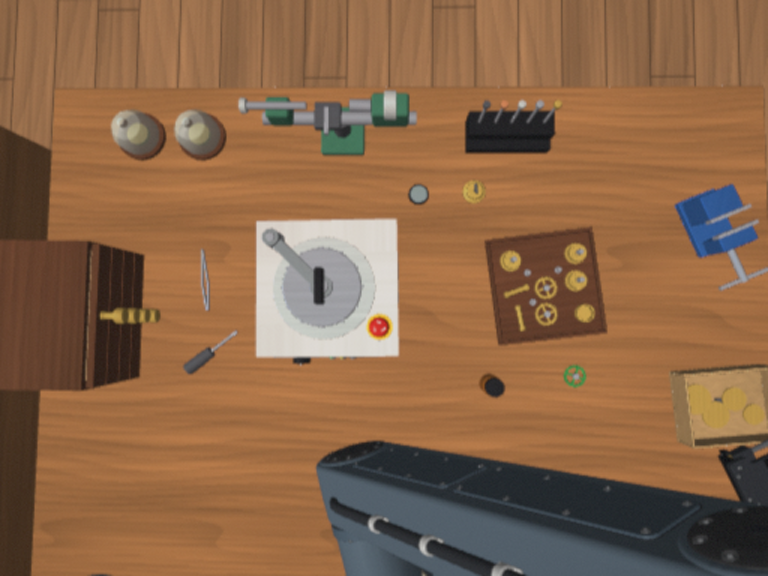

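View pics/scene0.png

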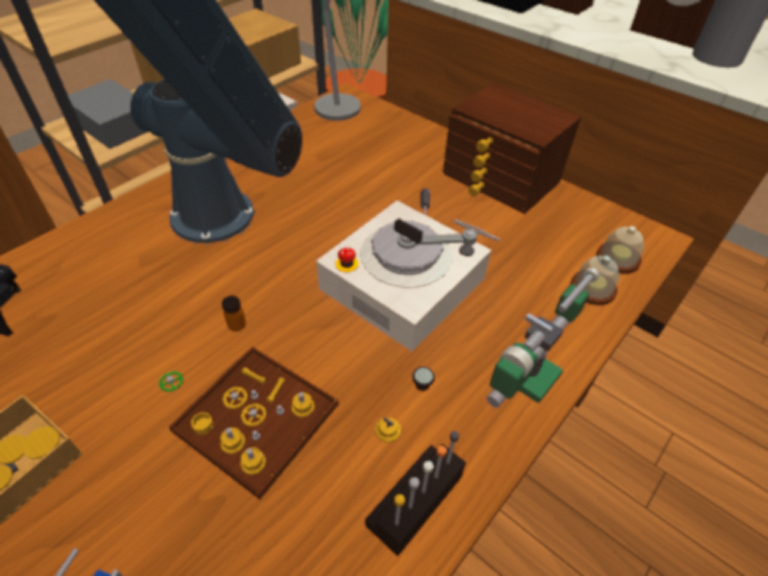

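View pics/wrist0.png

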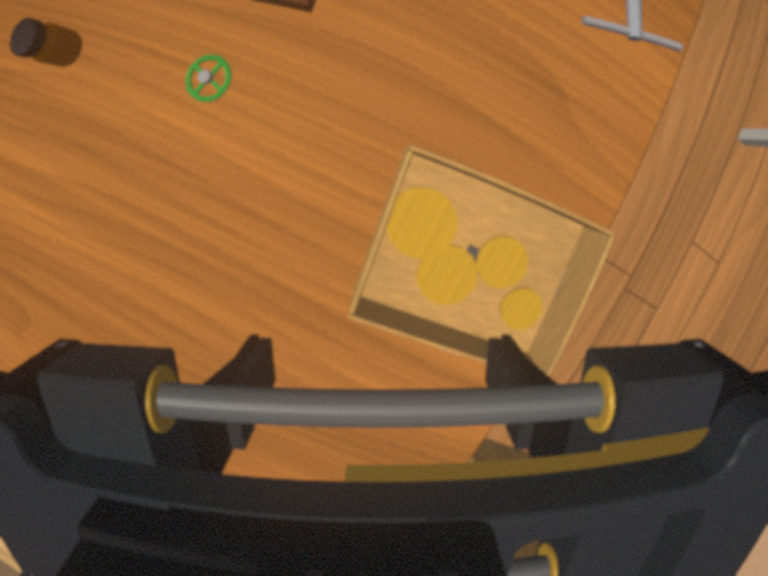

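The top view shows three barrels with arbors, at about (510,260), (576,253) and (576,281) in the enlarged picture. The open drum is at (585,313), and the washer is on the left with its red stop button at (378,327).

```bash
cat >> h.py <<'E'
def w2p(d,P,pose=None):
    T=d['pose'] if pose is None else pose
    P=np.atleast_2d(P); c=(P-T[:3,3])@T[:3,:3]
    return np.c_[d['fx']*c[:,0]/-c[:,2]+d['cx'], -d['fy']*c[:,1]/-c[:,2]+d['cy']]
def ray(d,uv):
    T=d['pose']; v=np.array([(uv[0]-d['cx'])/d['fx'],-(uv[1]-d['cy'])/d['fy'],-1.])
    return T[:3,3],T[:3,:3]@v
def atz(d,uv,z):
    o,r=ray(d,uv); return o+r*(z-o[2])/r[2]
def dep(d,uv):
    o,r=ray(d,uv); k=d['depth'][int(round(uv[1])),int(round(uv[0]))]; return o+r*k
def tri(a,ua,b,ub):
    o1,r1=ray(a,ua);o2,r2=ray(b,ub);r1=r1/np.linalg.norm(r1);r2=r2/np.linalg.norm(r2)
    A=np.c_[r1,-r2];t=np.linalg.lstsq(A,o2-o1,rcond=None)[0]
    p,q=o1+t[0]*r1,o2+t[1]*r2
    return (p+q)/2,np.linalg.norm(p-q)
E
python3 - <<'E'
from h import *
D={c:vision.capture(c) for c in('top','scene')}
np.set_printoptions(precision=4,suppress=True)
for n,z in [('machine',0),('bowl',.055),('lid_grip',.161),('davit_pivot',.148),('stop_top',.132),('tray',0),('barrel1',.007),('barrel2',.007),('wheel1',.007),('pillar1',.007),('drum',.007),('loupe',0),('stake',0),('oilbottle',0)]:
    L={c:models.landmark_of(c,n) for c in D}
    for c in D:
        for l in L[c][:5]:
            print(n,c,round(l['confidence'],2),np.round(l['point'],1),atz(D[c],l['point'],z))
    if len(L['top']) and len(L['scene']) and n in('lid_grip','davit_pivot','stop_top','tray'):
        print('   TRI',tri(D['top'],L['top'][0]['point'],D['scene'],L['scene'][0]['point']))
E
```

```text
machine top 0.9 [221.7 189.6] [0.5274 0.1365 0.    ]
machine scene 0.88 [271.4 186.9] [0.5148 0.161  0.    ]
machine scene 0.61 [156.8 294.9] [ 0.5399 -0.3509  0.    ]
bowl top 0.26 [314.6 127. ] [ 0.713  -0.1432  0.055 ]
bowl scene 0.72 [172.2 307.7] [ 0.6233 -0.3575  0.055 ]
bowl scene 0.35 [273.4 153.8] [0.4491 0.2475 0.055 ]
bowl scene 0.32 [156.  263.3] [ 0.4956 -0.3061  0.055 ]
lid_grip top 0.76 [212.6 193.7] [0.5072 0.1422 0.161 ]
lid_grip scene 0.63 [273.5 152. ] [0.5155 0.1558 0.161 ]
lid_grip scene 0.48 [135.4 282.1] [ 0.5655 -0.3948  0.161 ]
   TRI (array([0.5127, 0.1469, 0.1641]), np.float64(0.01520706867346394))
davit_pivot top 0.57 [177.8 158. ] [0.6044 0.2412 0.148 ]
davit_pivot top 0.27 [388.4 182.8] [ 0.5417 -0.326   0.148 ]
davit_pivot scene 0.63 [308.1 157.4] [0.6018 0.2205 0.148 ]
   TRI (array([0.6002, 0.2384, 0.1371]), np.float64(0.015317650661839427))
stop_top top 0.55 [249.7 220.5] [0.4364 0.0433 0.132 ]
stop_top scene 0.48 [234.  165.7] [0.4462 0.0511 0.132 ]
   TRI (array([0.4408, 0.0477, 0.1307]), np.float64(0.012508832621183723))
tray top 0.64 [362.8 193.5
[... 1560 characters left out ...]
3] [ 0.4642 -0.2459  0.007 ]
pillar1 scene 0.5 [185.7 260.3] [ 0.5205 -0.231   0.007 ]
drum top 0.54 [393.  206.7] [ 0.4801 -0.3867  0.007 ]
drum top 0.5 [141.3 231.6] [0.3943 0.3832 0.007 ]
drum scene 0.57 [133.8 281.1] [ 0.4655 -0.3687  0.007 ]
loupe top 0.73 [277.3 130.2] [ 0.7151 -0.0349  0.    ]
loupe scene 0.53 [283.4 256.8] [ 0.7169 -0.0315 -0.    ]
stake top 0.63 [315.1 128.8] [ 0.72   -0.1524  0.    ]
stake top 0.55 [342.8 196.6] [ 0.5095 -0.2373  0.    ]
stake scene 0.8 [259.4 285.5] [ 0.7245 -0.147   0.    ]
stake scene 0.3 [157.6 214.8] [ 0.3244 -0.1774  0.    ]
oilbottle top 0.53 [324.5 257.9] [ 0.322  -0.1813  0.    ]
oilbottle scene 0.83 [155.7 216.4] [ 0.3251 -0.1855  0.    ]
```

```bash
cat >> h.py <<'E'
def cloud(d):
    h,w=d['depth'].shape; u,v=np.meshgrid(np.arange(w),np.arange(h)); k=d['depth'].astype(float)
    P=np.stack([(u-d['cx'])/d['fx']*k,-(v-d['cy'])/d['fy']*k,-k],-1)
    T=d['pose']; W=P@T[:3,:3].T+T[:3,3]; W[k==0]=np.nan; return W
E
python3 - <<'E'
from h import *
np.set_printoptions(precision=4,suppress=True)
D={c:dict(np.load(c+'0.npz')) for c in('top','scene')}
for c,d in D.items():
    W=cloud(d); x,y,z=W[...,0],W[...,1],W[...,2]; im=d['img'].astype(int)
    m=(x>.25)&(x<.65)&(y>-.15)&(y<-.05)&(abs(z)<.03); print(c,'bench',np.nanmedian(z[m]),np.nanstd(z[m]))
    reg=(x>.35)&(x<.7)&(y>0)&(y<.32)
    print(' hist',np.histogram(z[reg],bins=np.arange(-.01,.2,.01)))
    dk=reg&(abs(z-.095)<.006); pts=W[dk]; print(' deck z',np.median(pts[:,2]),cv2.minAreaRect(pts[:,:2].astype(np.float32)))
    red=reg&(im[...,0]>150)&(im[...,1]<60)&(im[...,2]<60)&(z>.1); pts=W[red]
    print(' red',len(pts),np.median(pts,0),pts[:,2].max(), pts[pts[:,2]>pts[:,2].max()-.01].mean(0), cv2.minEnclosingCircle(pts[:,:2].astype(np.float32)))
    g=reg&(z>.162); print(' grip',g.sum(),cv2.minAreaRect(W[g][:,:2].astype(np.float32)),np.median(W[g],0))
    g=reg&(z>.1)&(z<.162)&(np.hypot(x-.6,y-.238)<.03); print(' hub',g.sum(),W[g].mean(0),W[g][:,2].max())
E
```

```text
top bench -0.0004091112015025544 0.0020847420788861685
 hist (array([1700, 1080,    0,    0,    0,   15,   11,   48,   36,   53, 5770,
        138,    1, 1587,  683,  138,    6,   32,  136,    0]), array([-0.01,  0.  ,  0.01,  0.02,  0.03,  0.04,  0.05,  0.06,  0.07,
        0.08,  0.09,  0.1 ,  0.11,  0.12,  0.13,  0.14,  0.15,  0.16,
        0.17,  0.18,  0.19]))
 deck z 0.09507913437323645 ((0.5159175992012024, 0.13781292736530304), (0.260638028383255, 0.26943445205688477), 1.3672109842300415)
 red 60 [0.4459 0.037  0.1297] 0.13281869592714046 [0.4444 0.0367 0.1297] ((0.44412073493003845, 0.03633144870400429), 0.015636200085282326)
 grip 167 ((0.5166121125221252, 0.1428079903125763), (0.06382059305906296, 0.01628851890563965), 1.0505784749984741) [0.5163 0.142  0.1735]
 hub 161 [0.6002 0.2308 0.1407] 0.150491491033656
scene bench 0.0024895831105393174 0.0016836057230020785
 hist (array([ 131, 1521,  171,  204,  219,  221,  216,  229,  238,  226, 2776,
        683,   43,  286,  891,  180,   57,   48,   98,    0]), array([-0.01,  0.  ,  0.01,  0.02,  0.03,  0.04,  0.05,  0.06,  0.07,
        0.08,  0.09,  0.1 ,  0.11,  0.12,  0.13,  0.14,  0.15,  0.16,
        0.17,  0.18,  0.19]))
 deck z 0.09765778455619356 ((0.5171281695365906, 0.1400025188922882), (0.26280564069747925, 0.2745746076107025), 1.4467483758926392)
 red 40 [0.4516 0.0322 0.1326] 0.13719209100309437 [0.451  0.032  0.1323] ((0.4489836096763611, 0.03287074714899063), 0.01412851084023714)
 grip 142 ((0.5181101560592651, 0.14430458843708038), (0.06590435653924942, 0.019810695201158524), 1.903524398803711) [0.5199 0.1398 0.1745]
 hub 195 [0.6065 0.2307 0.1297] 0.15270602172724945
```

Run:
```python
from h import *
d=dict(np.load('top0.npz')); save('machine.png',d['img'],5,(160,135,275,250))
save('tray.png',d['img'],5,(315,140,415,240))
```

```text
(no output)
```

View pics/machine.png

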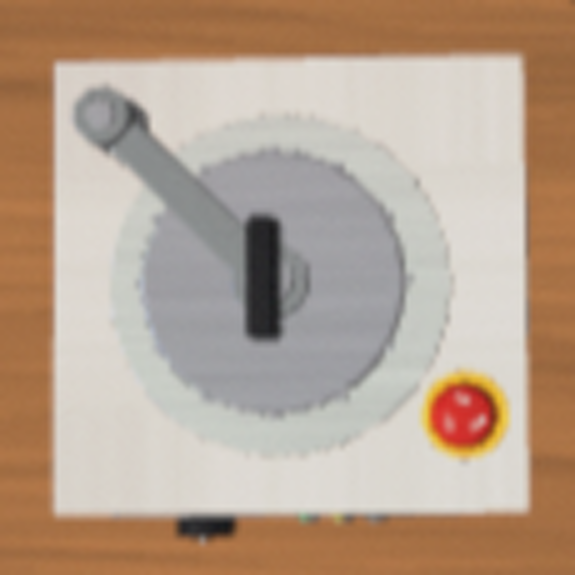

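View pics/tray.png

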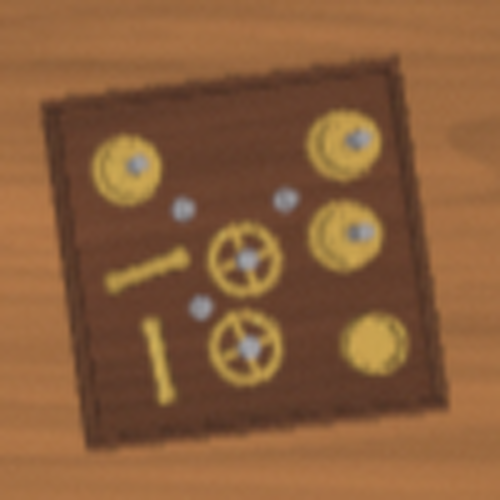

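Candidates that could be barrels, in the 5x tray crop:
- Three brass drums with a grey arbor and a flange: (128,168), (345,143) and (345,235). These fit the description and are the barrels.
- The round piece at (375,343) is an open drum without an arbor. It stays.
- The two spoked pieces are wheels, and the green wheel is outside the tray. They stay.

The washer looks square to the world axes to within about 1.4°. I'll turn the tool to yaw 0 and move over the washer.

>>> send_rows(moves=[[0, 0, 0, 0, 0, 0.9, -1], [0, 0, 0, 0, 0, 0.9, -1], [0, 0, 0, 0, 0, 0.75, 1], [1, -1, -0.3, 0, 0, 0, 1], [1, -1, -0.3, 0, 0, 0, 1], [1, -1, -0.3, 0, 0, 0, 1], [1, -1, -0.3, 0, 0, 0, 1], [1, -1, -0.3, 0, 0, 0, 1], [1, -1, 0, 0, 0, 0, 1], [0.6, -1, 0, 0, 0, 0, 1], [0, -1, 0, 0, 0, 0, 1]])

```text
time_s: 3.02
position: [0.4355, -0.3629, 0.2601]
tcp_rot: [[1.0, 0.002, 0.001], [0.002, -1.0, -0.001], [0.001, 0.001, -1.0]]
force: [-0.4, -0.0, -0.4]
opening: 0.062
```

>>> send_rows(moves=[[0, -1, 0, 0, 0, 0, 1], [0, -1, 0, 0, 0, 0, 1], [0, -1, 0, 0, 0, 0, 1], [0, -1, 0, 0, 0, 0, 1], [0, -1, 0, 0, 0, 0, 1], [0, -1, 0, 0, 0, 0, 1], [0, -1, 0, 0, 0, 0, 1], [0, -1, 0, 0, 0, 0, 1], [0, -1, 0, 0, 0, 0, 1], [0, -1, 0, 0, 0, 0, 1], [0, -1, 0, 0, 0, 0, 1], [0, -1, 0, 0, 0, 0, 1]])

```text
time_s: 4.53
position: [0.4338, -0.0622, 0.2601]
tcp_rot: [[1.0, 0.001, 0.0], [0.001, -1.0, -0.0], [0.0, 0.0, -1.0]]
force: [1.3, 1.2, 0.3]
opening: 0.007
```

>>> send_rows(moves=[[0, -1, 0, 0, 0, 0, 1], [0, -1, 0, 0, 0, 0, 1], [0, -1, 0, 0, 0, 0, 1], [0, -1, 0, 0, 0, 0, 1], [0, 0, 0, 0, 0, 0, 1]])

```text
time_s: 5.15
position: [0.4334, 0.0379, 0.2601]
tcp_rot: [[1.0, 0.004, -0.0], [0.004, -1.0, 0.0], [-0.0, -0.0, -1.0]]
force: [-0.7, -0.4, 0.6]
opening: 0.005
```

```bash
cat >> h.py <<'E'
np.set_printoptions(precision=4,suppress=True)
def wcap():
    s=status.read_state(); d=vision.capture('wrist'); T=np.eye(4); T[:3,:3]=s['tcp_rot']; T[:3,3]=s['position']
    d['pose']=T@d['hand_eye']; return d
def wray(d,uv):
    uv=np.atleast_2d(uv).astype(float); a=(uv-[d['cx'],d['cy']])/d['fx']; r=np.linalg.norm(a,axis=1,keepdims=True)+1e-9
    s=np.sin(r)/r*a; v=np.c_[s[:,0],-s[:,1],-np.cos(r)]; return d['pose'][:3,3],v@d['pose'][:3,:3].T
def watz(d,uv,z):
    o,v=wray(d,uv); return o+v*((z-o[2])/v[:,2:3])
def wcloud(d):
    h,w=d['depth'].shape; u,v=np.meshgrid(np.arange(w),np.arange(h)); o,r=wray(d,np.c_[u.ravel(),v.ravel()])
    axis=-d['pose'][:3,2]; k=d['depth'].ravel().astype(float); W=o+r*(k/(r@axis))[:,None]; W[k==0]=np.nan
    return W.reshape(h,w,3)
def w2w(d,P):
    P=np.atleast_2d(P); T=d['pose']; c=(P-T[:3,3])@T[:3,:3]; th=np.arctan2(np.hypot(c[:,0],c[:,1]),-c[:,2])
    n=np.hypot(c[:,0],c[:,1])+1e-12; return np.c_[d['cx']+d['fx']*th*c[:,0]/n, d['cy']-d['fx']*th*c[:,1]/n]
E
python3 - <<'E'
from h import *
d=wcap(); save('w1.png',d['img']); np.savez('w1.npz',**d)
W=wcloud(d); x,y,z=W[...,0],W[...,1],W[...,2]; im=d['img'].astype(int)
dk=(abs(z-.095)<.008)&(x<.66)&(x>.38); print('deck',np.median(z[dk]),cv2.minAreaRect(W[dk][:,:2].astype(np.float32)))
red=(im[...,0]>140)&(im[...,1]<60)&(im[...,2]<60)&(z>.11)&(y<.1); p=W[red]; print(len(p),p.min(0),p.max(0)); 
t=p[p[:,2]>p[:,2].max()-.008]; print('top',t.mean(0),t[:,2].max())
for n in('stop_top','lid_grip','davit_pivot'): print(n,[(round(l['confidence'],2),np.round(l['point'],1)) for l in models.landmark_of('wrist',n)[:2]])
E
```

```text
deck 0.09448364238114304 ((0.5174864530563354, 0.13732413947582245), (0.2610511779785156, 0.2716330289840698), 1.0804229974746704)
24 [0.4316 0.0203 0.1268] [0.4522 0.0384 0.131 ]
top [0.4415 0.0278 0.1295] 0.131014186079281
stop_top [(0.74, array([255.2, 174.8])), (0.53, array([386.4, 229.2]))]
lid_grip [(0.64, array([136.8, 103.5])), (0.4, array([ 37.8, 105.7]))]
davit_pivot [(0.78, array([72.5, 30.2]))]
```

View pics/w1.png

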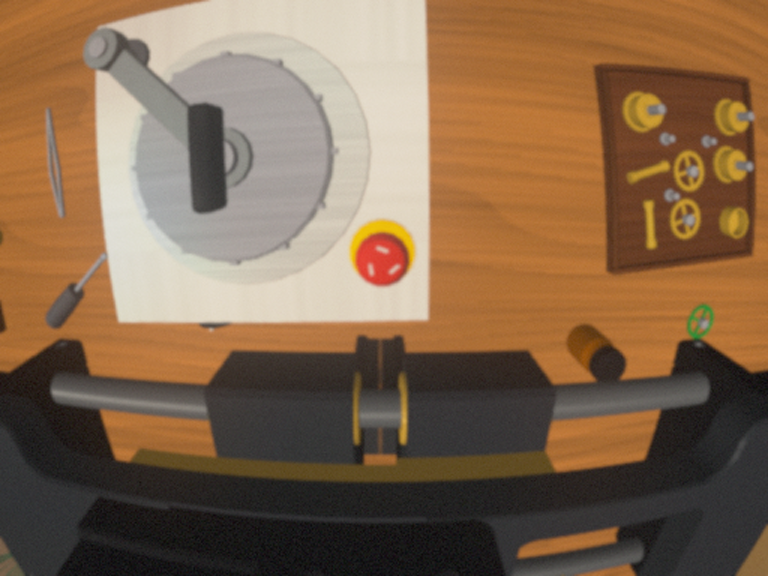

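The wrist view shows the washer with its red button at (382,259), the black bar grip at (207,158) and the hub at (103,48), all in the enlarged picture.

Run:
```python
from h import *
d=dict(np.load('w1.npz')); im=d['img'].astype(int)
u,v=np.meshgrid(np.arange(512),np.arange(384))
red=(im[...,0]>110)&(im[...,1]<80)&(im[...,2]<80)&(abs(u-255)<30)&(abs(v-172)<30)
c=cv2.minEnclosingCircle(np.c_[u[red],v[red]].astype(np.float32)); print(c,watz(d,[c[0]],.125), watz(d,[c[0],(c[0][0]+c[1],c[0][1])],.125))
W=wcloud(d); g=(W[...,2]>.163)&(abs(W[...,0]-.516)<.06)&(abs(W[...,1]-.143)<.05); print(cv2.minAreaRect(W[g][:,:2].astype(np.float32)),np.median(W[g],0))
dt=dict(np.load('top0.npz')); im=dt['img'].astype(int); red=(im[...,0]>110)&(im[...,1]<80)&(im[...,2]<80)&(abs(u-252)<15)&(abs(v-218)<15)
c=cv2.minEnclosingCircle(np.c_[u[red],v[red]].astype(np.float32)); print(c,atz(dt,c[0],.125))
```

```text
((254.631103515625, 172.49085998535156), 16.699520111083984) [[0.4459 0.0348 0.125 ]] [[0.4459 0.0348 0.125 ]
 [0.446  0.0177 0.125 ]]
((0.497479110956192, 0.13063882291316986), (0.10784085094928741, 0.03904123976826668), 27.027379989624023) [0.4664 0.1111 0.3478]
((252.5, 217.5), 6.041623115539551) [0.4445 0.0359 0.125 ]
```

>>> send_rows(moves=[[0.48, 0.12, 1, 0, 0, 0, 1], [0, 0, 1, 0, 0, 0, 1], [0, 0, 1, 0, 0, 0, 1], [0, 0, 1, 0, 0, 0, 1], [0, 0, 0.8, 0, 0, 0, 1], [0, 0, 0.15, 0, 0, 0, 1], [0, 0, 0.1, 0, 0, 0, 1], [0, 0, 0.1, 0, 0, 0, 1]])

```text
time_s: 6.35
position: [0.4468, 0.0329, 0.1319]
tcp_rot: [[1.0, 0.001, 0.002], [0.001, -1.0, -0.0], [0.002, 0.0, -1.0]]
force: [0.7, 0.5, 2.5]
opening: 0.007
```

>>> send_rows(moves=[[0, 0, 0.1, 0, 0, 0, 1], [0, 0, 0.1, 0, 0, 0, 1], [0, 0, 0.05, 0, 0, 0, 1], [0, 0, 0.05, 0, 0, 0, 1], [0, 0, 0, 0, 0, 0, 1]])

```text
time_s: 6.98
position: [0.4469, 0.033, 0.1252]
tcp_rot: [[1.0, 0.001, 0.002], [0.001, -1.0, -0.001], [0.002, 0.001, -1.0]]
force: [-2.1, -2.1, 15.2]
opening: 0.006
```

>>> send_rows(moves=[[0, 0, -1, 0, 0, 0, 1], [0, 0, -1, 0, 0, 0, 0.2], [0, 0, -1, 0, 0, 0, 0.2], [0, 0, -1, 0, 0, 0, 0.2], [0, 0, -1, 0, 0, 0, 0.2], [0, -1, 0, 0, 0, 0, 0.2], [0, -1, 0, 0, 0, 0, 0.2], [0, 0, 0, 0, 0, 0, 0.2]])

```text
time_s: 7.98
position: [0.4452, 0.0845, 0.2483]
tcp_rot: [[1.0, 0.003, -0.001], [0.003, -1.0, 0.001], [-0.001, -0.001, -1.0]]
force: [-0.3, -0.5, 0.0]
opening: 0.401
```

Run:
```python
from h import *
d=wcap(); save('w2.png',d['img']); np.savez('w2.npz',**d); print(status.read_state()['position'])
W=wcloud(d); im=d['img'].astype(int)
red=(im[...,0]>110)&(im[...,1]<80)&(im[...,2]<80)&(abs(W[...,0]-.446)<.04)&(abs(W[...,1]-.035)<.04)
print('red z',np.sort(W[red][:,2])[-12:])
w0=dict(np.load('w1.npz'));W0=wcloud(w0); im=w0['img'].astype(int);red=(im[...,0]>110)&(im[...,1]<80)&(im[...,2]<80)&(abs(W0[...,0]-.446)<.04)&(abs(W0[...,1]-.035)<.04)
print('before',np.sort(W0[red][:,2])[-12:])
g=(W[...,2]>.162)&(W[...,2]<.19)&(abs(W[...,0]-.516)<.06)&(abs(W[...,1]-.143)<.03); print(g.sum(),cv2.minAreaRect(W[g][:,:2].astype(np.float32)),np.median(W[g],0))
v=np.array([[.483,.1345,.175],[.55,.1345,.175],[.483,.1505,.175],[.55,.1505,.175]]); print(w2w(d,v)*1.5)
dt=vision.capture('top'); im=dt['img']; save('t2.png',im,5,(160,135,275,250))
```

```text
[0.4454 0.0837 0.2484]
red z [0.3296 0.3342 0.3345 0.3363 0.3382 0.3421 0.3428 0.3429 0.344  0.3471
 0.3601 0.3601]
before [0.3623 0.3627 0.3717 0.3717 0.3718 0.372  0.372  0.372  0.372  0.3721
 0.3723 0.3725]
1629 ((0.5175781846046448, 0.14156925678253174), (0.06528788805007935, 0.01671444997191429), 1.1088485717773438) [0.518  0.1398 0.1736]
[[284.5482 237.505 ]
 [281.9502 113.0752]
 [256.2561 237.9487]
 [252.7868 114.8859]]
```

View pics/w2.png

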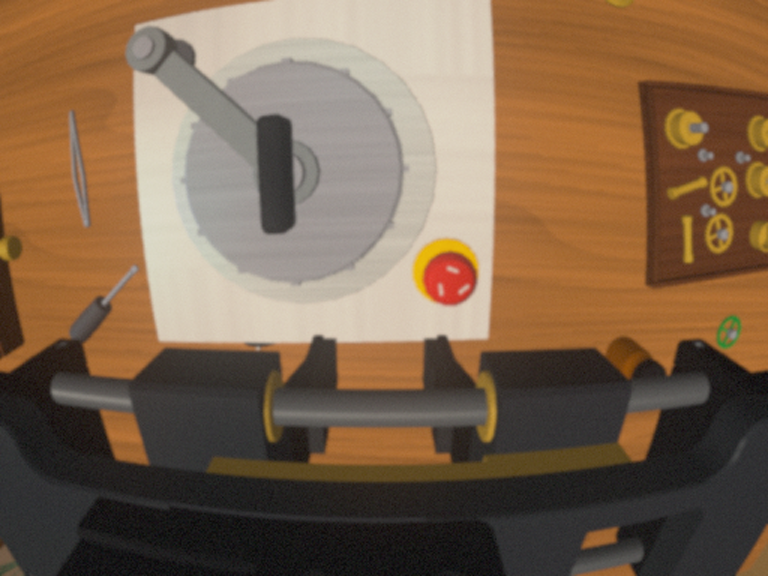

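Run:
```python
from h import *
for f in('w1','w2'):
    d=dict(np.load(f+'.npz')); W=wcloud(d); im=d['img'].astype(int)
    red=(im[...,0]>110)&(im[...,1]<80)&(im[...,2]<80)&(abs(W[...,0]-.446)<.03)&(abs(W[...,1]-.035)<.03)&(W[...,2]<.15)
    z=np.sort(W[red][:,2]); dk=(abs(W[...,2]-.095)<.01)&(abs(W[...,0]-.446)<.05)&(abs(W[...,1]-.035)<.05)
    print(f,len(z),np.percentile(z,[50,75,90,97]),np.median(W[...,2][dk]))
```

```text
w1 703 [0.1292 0.1301 0.1307 0.1314] 0.0945250186654395
w2 742 [0.1247 0.1253 0.126  0.1266] 0.0945024045707909
```

>>> send_rows(moves=[[0.9, -0.8, 0, 0, 0, -0.11, 0.2], [1, -0.8, 0, 0, 0, 0, 0.2], [0.97, -0.74, 0, 0, 0, 0, 0.2], [0, 0, 1, 0, 0, 0, 0.2], [0, 0, 1, 0, 0, 0, 0.2], [0, 0, 0, 0, 0, 0, 0.2]])

```text
time_s: 8.82
position: [0.5154, 0.1418, 0.1968]
tcp_rot: [[1.0, 0.019, -0.006], [0.019, -1.0, -0.0], [-0.006, 0.0, -1.0]]
force: [0.1, 0.2, 0.6]
opening: 0.403
```

Run:
```python
from h import *
s=status.read_state(); print(s['position'],s['tcp_rot'])
d=dict(np.load('w2.npz')); W=wcloud(d)
x,y,z=W[...,0],W[...,1],W[...,2]
g=(z>.1465)&(z<.165)&(np.hypot(x-.607,y-.233)<.03); P=W[g]; print('hub top',g.sum(),P.mean(0),cv2.minEnclosingCircle(P[:,:2].astype(np.float32)))
g=(abs(z-.129)<.004)&(np.hypot(x-.517,y-.142)<.09); P=W[g]; print('lid disc',cv2.minEnclosingCircle(P[:,:2].astype(np.float32)),np.median(P,0))
u,v=np.meshgrid(np.arange(512),np.arange(384)); 
print('hub px', watz(d,[[148/1.5,48/1.5]],.155))
```

```text
[0.5154 0.1418 0.1968] [[ 0.9998  0.0189 -0.0057]
 [ 0.0189 -0.9998 -0.0005]
 [-0.0057  0.0004 -1.    ]]
hub top 134 [0.6069 0.2349 0.1474] ((0.6043336391448975, 0.2332209050655365), 0.011142933741211891)
lid disc ((0.5223749279975891, 0.14679187536239624), 0.08270835131406784) [0.5144 0.1277 0.1281]
hub px [[0.6028 0.2265 0.155 ]]
```

>>> send_rows(moves=[[0.07, 0, 1, 0, 0, 0, 0.2], [0, 0, 0.9, 0, 0, 0, 0.2], [0, 0, 0, 0, 0, 0, 1], [0, 0, 0, 0, 0, 0, 1], [0, 0, 0, 0, 0, 0, 1]])

```text
time_s: 9.45
position: [0.5198, 0.1432, 0.1526]
tcp_rot: [[1.0, 0.02, 0.003], [0.02, -1.0, 0.001], [0.003, -0.001, -1.0]]
force: [0.5, 1.5, -0.6]
opening: 0.18
```

>>> send_rows(moves=[[-0.06, 0, -0.035, 0, 0, -1, 1], [0, 0, -0.035, 0, 0, -1, 1], [0, 0, -0.035, 0, 0, -1, 1], [0, 0, -0.035, 0, 0, -1, 1]])

```text
time_s: 9.95
position: [0.5191, 0.1447, 0.156]
tcp_rot: [[0.751, 0.661, 0.005], [0.661, -0.751, 0.004], [0.006, 0.0, -1.0]]
force: [0.6, 6.2, -1.6]
opening: 0.18
```

>>> send_rows(moves=[[0, 0, -0.035, 0, 0, -1, 1], [0, 0, -0.035, 0, 0, -1, 1], [0, 0, -0.035, 0, 0, -1, 1], [0, 0, -0.035, 0, 0, -1, 1], [0, 0, -0.035, 0, 0, -1, 1]])

```text
time_s: 10.58
position: [0.5171, 0.1456, 0.1603]
tcp_rot: [[-0.023, 1.0, 0.001], [1.0, 0.023, 0.005], [0.005, 0.001, -1.0]]
force: [-1.9, 8.3, 1.5]
opening: 0.182
```

>>> send_rows(moves=[[0, 0, -0.035, 0, 0, -1, 1], [0, 0, -0.035, 0, 0, -1, 1], [0, 0, -0.035, 0, 0, -1, 1], [0, 0, -0.035, 0, 0, -1, 1], [0, 0, -0.02, 0, 0, -0.5, 1], [0, 0, 0, 0, 0, 0, 1]])

```text
time_s: 11.32
position: [0.5151, 0.1448, 0.1643]
tcp_rot: [[-0.721, 0.693, -0.003], [0.693, 0.721, 0.004], [0.005, 0.0, -1.0]]
force: [-5.6, 5.8, 4.3]
opening: 0.182
```

>>> send_rows(moves=[[0.36, 0.03, 0, 0, 0, 0.4, 1], [0.72, 0.063, 0, 0, 0, 0.8, 1], [0.72, 0.063, 0, 0, 0, 0.8, 1]])

```text
time_s: 11.7
position: [0.4907, 0.179, 0.1643]
tcp_rot: [[-0.436, 0.9, -0.001], [0.9, 0.436, -0.002], [-0.001, -0.001, -1.0]]
force: [-2.3, -4.1, 2.5]
opening: 0.181
```

>>> send_rows(moves=[[0.72, 0.06, 0, 0, 0, 0.8, 1], [0.72, 0.06, 0, 0, 0, 0.8, 1], [0.72, 0.06, 0, 0, 0, 0.8, 1], [0.72, 0.06, 0, 0, 0, 0.8, 1], [0.72, 0.06, 0, 0, 0, 0.8, 1]])

```text
time_s: 12.32
position: [0.4805, 0.268, 0.1643]
tcp_rot: [[0.244, 0.97, -0.004], [0.97, -0.244, -0.001], [-0.002, -0.004, -1.0]]
force: [-5.3, -1.5, 4.9]
opening: 0.183
```

>>> send_rows(moves=[[0.72, 0.06, 0, 0, 0, 0.8, 1], [0.72, 0.06, 0, 0, 0, 0.8, 1], [0.72, 0.06, 0, 0, 0, 0.8, 1], [0.72, 0.06, 0, 0, 0, 0.8, 1], [0.72, 0.06, 0, 0, 0, 0.8, 1], [0.6, 0.05, 0, 0, 0, 0.66, 1], [0, 0, 0, 0, 0, 0, 1]])

```text
time_s: 13.2
position: [0.5463, 0.3523, 0.1648]
tcp_rot: [[0.87, 0.492, 0.001], [0.492, -0.87, 0.006], [0.004, -0.005, -1.0]]
force: [-3.7, 6.6, 3.5]
opening: 0.183
```

>>> send_rows(moves=[[0, 0, 0, 0, 0, 0, 0.3], [0, 0, 0, 0, 0, 0, 0.3], [0, 0, -0.6, 0, 0, 0, 0.3], [0, 0, -1, 0, 0, 0, 0.3], [0, 0, -1, 0, 0, 0, 0.3], [0, 0, -1, 0, 0, 0.98, 0.3], [0, 0, 0, 0, 0, 0.98, 0.3], [0, 0, 0, 0, 0, 0.98, 0.3], [0, 1, 0, 0, 0, 0, 0.3], [0, 1, 0, 0, 0, 0, 0.3], [0, 1, 0, 0, 0, 0, 0.3], [0, 1, 0, 0, 0, 0, 0.3]])

```text
time_s: 14.7
position: [0.5466, 0.246, 0.2538]
tcp_rot: [[1.0, 0.005, 0.0], [0.005, -1.0, -0.001], [0.0, 0.001, -1.0]]
force: [0.4, 0.4, -0.1]
opening: 0.351
```

>>> send_rows(moves=[[0, 1, 0, 0, 0, 0, 0.3], [0, 1, 0, 0, 0, 0, 0.3], [0, 1, 0, 0, 0, 0, 0.3], [0, 1, 0, 0, 0, 0, 0.3], [0, 1, 0, 0, 0, 0, 0.3], [0, 1, 0, 0, 0, 0, 0.3], [0, 1, 0, 0, 0, 0, 0.3], [0, 1, 0, 0, 0, 0, 0.3], [0, 1, 0, 0, 0, 0, 0.3], [0, 1, 0, 0, 0, 0, 0.3], [0, 1, 0, 0, 0, 0, 0.3], [0, 1, 0, 0, 0, 0, 0.3]])

```text
time_s: 16.2
position: [0.5464, -0.0537, 0.2538]
tcp_rot: [[1.0, 0.004, 0.0], [0.004, -1.0, -0.001], [0.0, 0.001, -1.0]]
force: [0.3, 0.2, 0.4]
opening: 0.347
```

Run:
```python
from h import *
d=wcap(); save('w3.png',d['img']); dt=vision.capture('top'); save('t3.png',dt['img']); np.savez('t3.npz',**dt); print(status.read_state()['position'])
```

```text
[ 0.5469 -0.055   0.2538]
```

View pics/t3.png

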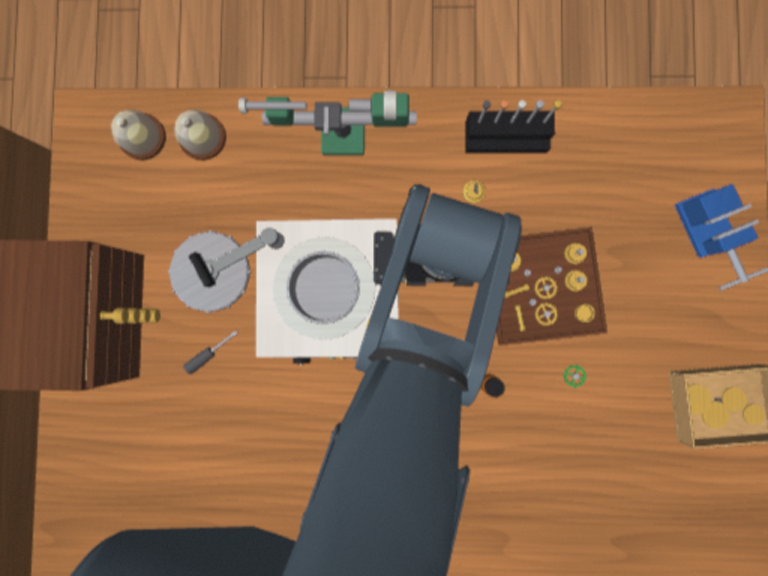

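The lid is swung clear to (210,270) and the bowl at (323,287) is open. I'll move on to the tray.

>>> send_rows(moves=[[-1, 1, 0, 0, 0, 0, 0.3], [-1, 1, 0, 0, 0, 0, 0.3], [-1, 1, 0, 0, 0, 0, 0.3], [0, 1, 0, 0, 0, 0, 0.3], [0, 1, 0, 0, 0, 0, 0.3], [0, 1, 0, 0, 0, 0, 0.3], [0, 1, 0, 0, 0, 0, 0.3], [0, 1, 0, 0, 0, 0, 0.3], [0, 1, 0, 0, 0, 0, 0.3], [0, 0, 0, 0, 0, 0, 0.3]])

```text
time_s: 17.55
position: [0.473, -0.2786, 0.2532]
tcp_rot: [[1.0, 0.001, 0.001], [0.001, -1.0, -0.001], [0.001, 0.001, -1.0]]
force: [0.2, -0.2, 0.2]
opening: 0.348
```

```bash
cat >> h.py <<'E'
def arbors(d,reg=(.40,.65,-.43,-.17),zb=.040,zt=.056):
    W=wcloud(d); x,y,z=W[...,0],W[...,1],W[...,2]
    m=(z>zb)&(z<zt)&(x>reg[0])&(x<reg[1])&(y>reg[2])&(y<reg[3])
    n,l,st,c=cv2.connectedComponentsWithStats(m.astype(np.uint8),connectivity=8)
    out=[]
    for i in range(1,n):
        if st[i,4]<6: continue
        P=W[l==i]; t=P[P[:,2]>np.percentile(P[:,2],60)]; out.append((st[i,4],c[i],t.mean(0),cv2.minEnclosingCircle(t[:,:2].astype(np.float32)),P[:,2].max()))
    return out
E
python3 - <<'E'
from h import *
d=wcap(); save('w4.png',d['img']); np.savez('w4.npz',**d); print(status.read_state()['position'])
for a in arbors(d): print(a)
for l in models.landmark_of('wrist','barrel1'): print(round(l['confidence'],2),np.round(l['point'],1),watz(d,[l['point']],.007))
print(w2w(d,[[.597,-.363,.051],[.543,-.364,.051],[.578,-.2215,.051]])*1.5)
E
```

```text
[ 0.4727 -0.2772  0.253 ]
(np.int32(61), array([316.0164,  73.4098]), array([ 0.5966, -0.3583,  0.0507]), ((0.5958011746406555, -0.35755616426467896), 0.0044470299035310745), np.float64(0.051361792697318))
(np.int32(59), array([210.4237,  85.3729]), array([ 0.5801, -0.2285,  0.051 ]), ((0.5801641941070557, -0.22890985012054443), 0.004515401087701321), np.float64(0.05181851208176519))
(np.int32(60), array([315.45  , 117.0167]), array([ 0.5413, -0.3581,  0.0507]), ((0.5409579277038574, -0.3584549129009247), 0.004667001310735941), np.float64(0.05150778836384634))
0.69 [216.   85.5] [[ 0.5828 -0.2303  0.007 ]]
0.6 [191.8 252.8] [[ 0.334  -0.1849  0.007 ]]
0.59 [311.   73.2] [[ 0.6013 -0.3593  0.007 ]]
[[481.2386 109.2148]
 [481.4556 174.0508]
 [306.6419 130.3971]]
```

View pics/w4.png

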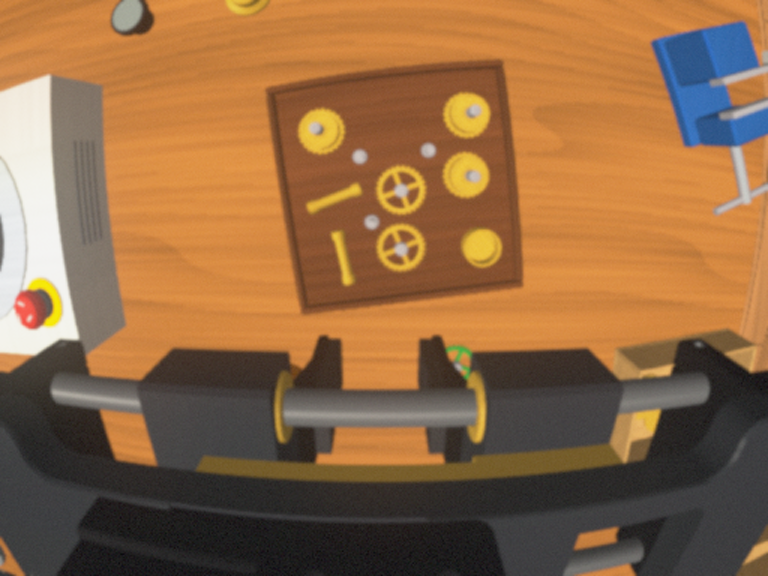

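The three arbors show at about (473,112), (472,175) and (317,128). The depth clusters match them at z ≈ 0.051. I'll take the left-rear barrel first.

>>> send_rows(moves=[[1, -0.5, 0, 0, 0, 0, 0.3], [1, -0.5, 0.5, 0, 0, 0, 0.3], [1, -0.5, 1, 0, 0, 0, 0.3], [1, -0.44, 1, 0, 0, 0, 0.3], [0.29, 0, 1, 0, 0, 0, 0.3], [0, 0, 1, 0, 0, 0, 0.3], [0, 0, 1, 0, 0, 0, 0.3], [0, 0, 1, 0, 0, 0, 0.3], [0, 0, 0.5, 0, 0, 0, 0.3], [0, 0, 0, 0, 0, 0, 0.3]])

```text
time_s: 18.9
position: [0.5796, -0.2269, 0.0774]
tcp_rot: [[1.0, 0.003, -0.002], [0.003, -1.0, 0.001], [-0.002, -0.001, -1.0]]
force: [0.4, 0.1, -0.7]
opening: 0.353
```

Run:
```python
from h import *
d=wcap(); save('w5.png',d['img']); print(status.read_state()['position'])
for a in arbors(d): print(a[0],a[1]*1.5,a[3],a[4])
```

```text
[ 0.5802 -0.2274  0.0784]
186 [633.5726 297.5403] ((0.5962669849395752, -0.35783103108406067), 0.004621485713869333) 0.0524442901577577
209 [378.8541 329.8062] ((0.58015376329422, -0.22795790433883667), 0.004564078990370035) 0.05173872883662675
```

View pics/w5.png

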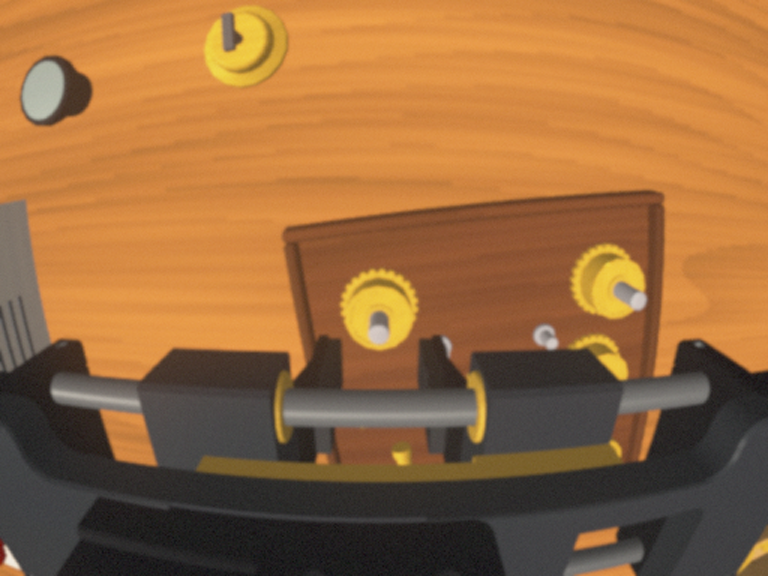

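>>> send_rows(moves=[[0, 0, 1, 0, 0, 0, 0.3], [0, 0, 0.84, 0, 0, 0, 0.3], [0, 0, 0, 0, 0, 0, 0.3]])

```text
time_s: 19.32
position: [0.5797, -0.2275, 0.032]
tcp_rot: [[1.0, 0.003, -0.001], [0.003, -1.0, 0.001], [-0.001, -0.001, -1.0]]
force: [0.4, 0.8, -0.2]
opening: 0.35
```

>>> send_rows(moves=[[0, 0, 0, 0, 0, 0, 1], [0, 0, 0, 0, 0, 0, 1], [0, 0, 0, 0, 0, 0, 1], [0, 0, 0, 0, 0, 0, 1], [0, 0, -0.3, 0, 0, 0, 1], [0, 0, -1, 0, 0, 0, 1], [0, 0, -1, 0, 0, 0, 1]])

```text
time_s: 20.2
position: [0.5798, -0.2277, 0.0903]
tcp_rot: [[1.0, 0.002, -0.001], [0.002, -1.0, 0.0], [-0.001, -0.0, -1.0]]
force: [1.0, 0.4, -0.3]
opening: 0.105
```

>>> send_rows(moves=[[0, 0, -1, 0, 0, 0, 1], [0, 0, -1, 0, 0, 0, 1], [0, -0.7, -1, 0, 0, 0, 1], [0, -1, -0.6, 0, 0, 0, 1], [0, -1, 0, 0, 0, 0, 1], [0, -1, 0, 0, 0, 0, 1], [0, -1, 0, 0, 0, 0, 1], [-0.3, -1, 0, 0, 0, 0, 1], [-0.4, -1, 0, 0, 0, 0, 1], [-0.4, -1, 0, 0, 0, 0, 1], [-0.4, -1, 0, 0, 0, 0, 1], [-0.3, -1, 0, 0, 0, 0, 1]])

```text
time_s: 21.7
position: [0.5328, 0.0163, 0.1794]
tcp_rot: [[1.0, 0.003, -0.001], [0.003, -1.0, 0.0], [-0.001, -0.0, -1.0]]
force: [0.4, 0.1, -0.1]
opening: 0.106
```

Run:
```python
from h import *
d=dict(np.load('t3.npz')); W=cloud(d); x,y,z=W[...,0],W[...,1],W[...,2]
near=(np.hypot(x-.517,y-.142)<.1)
fl=near&(z>.045)&(z<.065)&(np.hypot(x-.517,y-.142)<.07); print('floor',fl.sum(),np.median(W[fl],0),cv2.minEnclosingCircle(W[fl][:,:2].astype(np.float32)))
r=near&(z>.112)&(z<.128)&(x<.6); print('rim',r.sum(),cv2.minEnclosingCircle(W[r][:,:2].astype(np.float32)),np.median(z[r]))
from scipy.optimize import least_squares
P=np.array([[.5151,.1448],[.4907,.179],[.4805,.268],[.5463,.3523]]); print(least_squares(lambda c:np.hypot(*(P-c).T)-.13,[.607,.235]).x)
w=wcap(); save('w6.png',w['img'])
W=wcloud(w); x,y,z=W[...,0],W[...,1],W[...,2]; r=(z>.112)&(z<.128)&(np.hypot(x-.517,y-.142)<.08)&(np.hypot(x-.517,y-.142)>.05);print('rim wrist',r.sum(),cv2.minEnclosingCircle(W[r][:,:2].astype(np.float32)),np.median(z[r]))
```

```text
floor 1327 [0.5168 0.1463 0.0546] ((0.5156456232070923, 0.14365702867507935), 0.06206456199288368)
rim 322 ((0.51544189453125, 0.14298351109027863), 0.06844846159219742) 0.11731639118616521
[0.6068 0.2372]
rim wrist 2271 ((0.5193906426429749, 0.14089976251125336), 0.06769989430904388) 0.11694960521011002
```

View pics/w6.png

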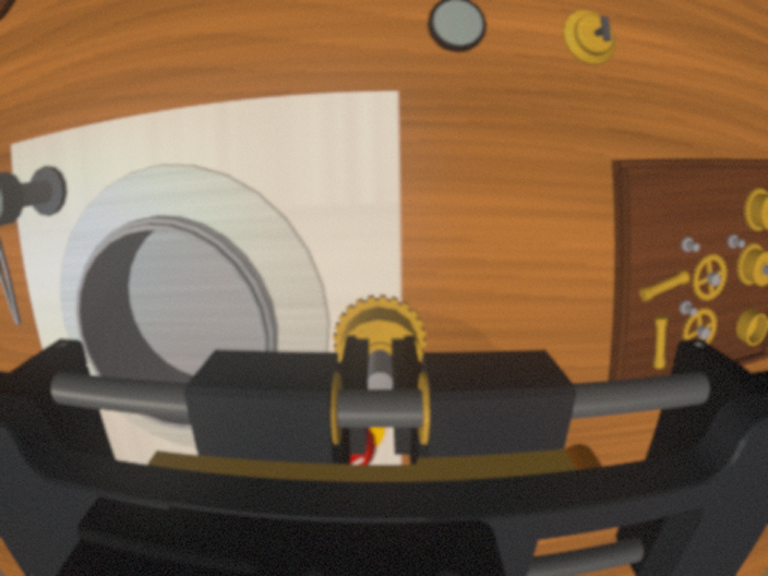

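The barrel is held upright at (380,340). The bowl centre measures about (0.517, 0.143). I'll place it in the far-left slot.

>>> send_rows(moves=[[0.05, -1, 0, 0, 0, 0, 1], [0, -1, 0, 0, 0, 0, 1], [0, -1, 0, 0, 0, 0, 1], [0, -1, 0, 0, 0, 0, 1], [0, -1, 0, 0, 0, 0, 1], [0, -1, 0, 0, 0, 0, 1], [0, -0.18, 0, 0, 0, 0, 1], [0, 0, 1, 0, 0, 0, 1], [0, 0, 1, 0, 0, 0, 1], [0, 0, 1, 0, 0, 0, 1], [0, 0, 0.7, 0, 0, 0, 1], [0, 0, 0, 0, 0, 0, 1]])

```text
time_s: 23.25
position: [0.5338, 0.1682, 0.0859]
tcp_rot: [[1.0, 0.002, -0.004], [0.002, -1.0, -0.001], [-0.004, 0.001, -1.0]]
force: [1.0, -0.8, -0.0]
opening: 0.1
```

>>> send_rows(moves=[[0, 0, 0.12, 0, 0, 0, 1], [0, 0, 0.08, 0, 0, 0, 1], [0, 0, 0.04, 0, 0, 0, 1], [0, 0, 0, 0, 0, 0, 1]])

```text
time_s: 23.75
position: [0.5355, 0.1691, 0.0815]
tcp_rot: [[1.0, 0.003, 0.001], [0.003, -1.0, 0.0], [0.001, -0.0, -1.0]]
force: [-0.8, 0.7, -0.6]
opening: 0.1
```

>>> send_rows(moves=[[0, 0, 0.05, 0, 0, 0, 1], [0, 0, 0.04, 0, 0, 0, 1], [0, 0, 0, 0, 0, 0, 1]])

```text
time_s: 24.12
position: [0.5357, 0.1694, 0.0806]
tcp_rot: [[1.0, 0.003, 0.001], [0.003, -1.0, 0.0], [0.001, -0.0, -1.0]]
force: [-1.5, 0.1, 9.9]
opening: 0.104
```

>>> send_rows(moves=[[0, 0, -0.05, 0, 0, 0, 0.3], [0, 0, 0, 0, 0, 0, 0.3], [0, 0, 0, 0, 0, 0, 0.3], [0, 0, -0.6, 0, 0, 0, 0.3], [0, 0, -1, 0, 0, 0, 0.3], [0, 0, -1, 0, 0, 0, 0.3], [0, 0, -1, 0, 0, 0, 0.3], [0, 0, -1, 0, 0, 0, 0.3], [-0.5, 1, -0.4, 0, 0, 0, 0.3], [-0.5, 1, 0, 0, 0, 0, 0.3], [-0.5, 1, 0, 0, 0, 0, 0.3], [0, 1, 0, 0, 0, 0, 0.3]])

```text
time_s: 25.62
position: [0.497, 0.0684, 0.2061]
tcp_rot: [[1.0, 0.003, -0.0], [0.003, -1.0, 0.0], [-0.0, -0.0, -1.0]]
force: [1.2, 0.7, -0.5]
opening: 0.348
```

Run:
```python
from h import *
w=wcap(); save('w7.png',w['img'])
```

```text
(no output)
```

View pics/w7.png

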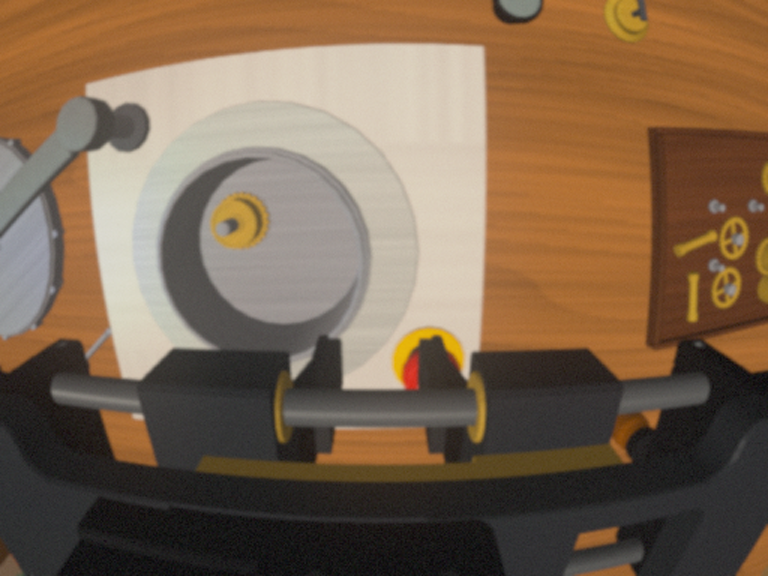

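>>> send_rows(moves=[[0, 1, 0, 0, 0, 0, 0.3], [0, 1, 0, 0, 0, 0, 0.3], [0, 1, 0, 0, 0, 0, 0.3], [0, 1, 0, 0, 0, 0, 0.3], [0, 1, 0, 0, 0, 0, 0.3], [0, 1, 0, 0, 0, 0, 0.3], [0, 1, 0, 0, 0, 0, 0.3], [0, 1, 0, 0, 0, 0, 0.3], [0, 1, 0, 0, 0, 0, 0.3], [0, 1, 0, 0, 0, 0, 0.3], [0, 1, 0, 0, 0, 0, 0.3], [0, 1, 0, 0, 0, 0, 0.3]])

```text
time_s: 27.18
position: [0.4991, -0.2317, 0.206]
tcp_rot: [[1.0, 0.002, 0.001], [0.002, -1.0, -0.0], [0.001, 0.0, -1.0]]
force: [0.5, 0.6, 0.2]
opening: 0.353
```

The first barrel stands upright in the bowl at (238,222). Next I'll check the tray again.

Run:
```python
from h import *
d=wcap(); save('w8.png',d['img']); print(status.read_state()['position'])
for a in arbors(d): print(a[0],a[1]*1.5,a[3],a[4])
```

```text
[ 0.4999 -0.2353  0.2062]
86 [547.3605 142.6744] ((0.5966038703918457, -0.3576555848121643), 0.004580282606184483) 0.051547125999607424
74 [547.0743 255.5473] ((0.509385883808136, -0.3633638024330139), 0.00461069168522954) 0.05144162172161426
```

View pics/w8.png

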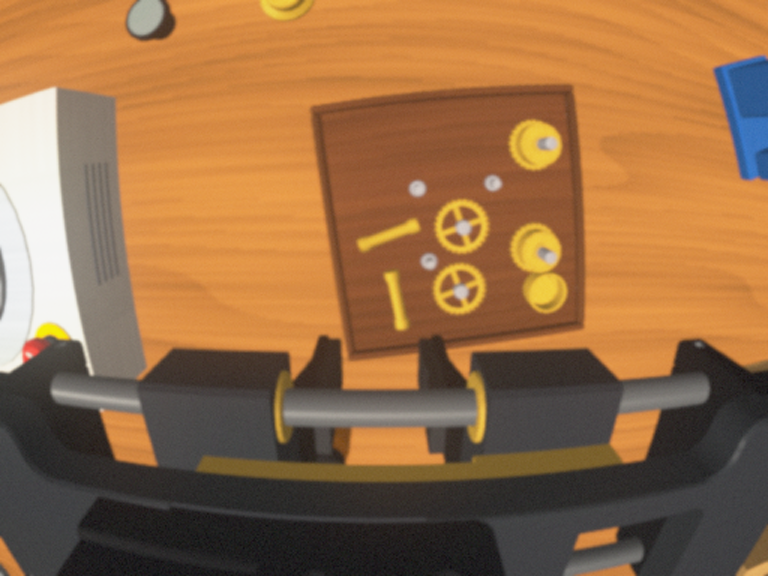

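One barrel was knocked: it now sits at (537,248) next to the drum at (545,292), still upright. The other is unmoved at (537,145). I'll take the unmoved one now.

>>> send_rows(moves=[[1, 1, 0, 0, 0, 0, 0.3], [1, 1, 0.5, 0, 0, 0, 0.3], [1, 1, 1, 0, 0, 0, 0.3], [0.87, 1, 1, 0, 0, 0, 0.3], [0, 0.9, 1, 0, 0, 0, 0.3], [0, 0, 1, 0, 0, 0, 0.3], [0, 0, 0.5, 0, 0, 0, 0.3], [0, 0, 0, 0, 0, 0, 0.3]])

```text
time_s: 28.22
position: [0.5956, -0.3522, 0.0796]
tcp_rot: [[1.0, 0.003, -0.001], [0.003, -1.0, 0.001], [-0.001, -0.001, -1.0]]
force: [-0.3, -0.4, 0.3]
opening: 0.349
```

Run:
```python
from h import *
d=wcap(); save('w9.png',d['img']); print(status.read_state()['position'])
for a in arbors(d): print(a[0],a[1]*1.5,a[3],a[4])
```

```text
[ 0.5962 -0.3528  0.0806]
190 [389.5658 328.0658] ((0.5962176322937012, -0.35846424102783203), 0.0041157859377563) 0.051674567774516234
28 [395.7321 462.2143] ((0.5146312713623047, -0.36264729499816895), 0.0030219031032174826) 0.044985740983596034
```

>>> send_rows(moves=[[0, 0.22, 0.92, 0, 0, 0, 0.3], [0, 0, 1, 0, 0, 0, 0.3], [0, 0, 0, 0, 0, 0, 0.3], [0, 0, 0, 0, 0, 0, 1], [0, 0, 0, 0, 0, 0, 1], [0, 0, 0, 0, 0, 0, 1], [0, 0, 0, 0, 0, 0, 1]])

```text
time_s: 29.15
position: [0.5958, -0.3587, 0.0322]
tcp_rot: [[1.0, 0.003, -0.0], [0.003, -1.0, -0.0], [-0.0, 0.0, -1.0]]
force: [0.2, 0.4, 0.1]
opening: 0.102
```

>>> send_rows(moves=[[0, 0, -0.4, 0, 0, 0, 1], [0, 0, -1, 0, 0, 0, 1], [0, 0, -1, 0, 0, 0, 1], [0, 0, -1, 0, 0, 0, 1], [0, -0.9, -1, 0, 0, 0, 1], [-0.47, -1, -1, 0, 0, 0, 1], [-0.5, -1, -0.5, 0, 0, 0, 1], [-0.5, -1, 0, 0, 0, 0, 1], [-0.5, -1, 0, 0, 0, 0, 1], [-0.5, -1, 0, 0, 0, 0, 1], [0, -1, 0, 0, 0, 0, 1], [0, -1, 0, 0, 0, 0, 1]])

```text
time_s: 30.65
position: [0.5336, -0.1608, 0.1806]
tcp_rot: [[1.0, 0.002, 0.001], [0.002, -1.0, -0.001], [0.001, 0.001, -1.0]]
force: [0.1, -0.3, -1.9]
opening: 0.102
```

>>> send_rows(moves=[[0, -1, 0, 0, 0, 0, 1], [0, -1, 0, 0, 0, 0, 1], [0, -1, 0, 0, 0, 0, 1], [0, -1, 0, 0, 0, 0, 1], [0, -1, 0, 0, 0, 0, 1], [0, -1, 0, 0, 0, 0, 1], [0, -1, 0, 0, 0, 0, 1], [0, -1, 0, 0, 0, 0, 1], [0, -1, 0, 0, 0, 0, 1], [0, -1, 0, 0, 0, 0, 1], [0, -1, 0, 0, 0, 0, 1], [0, 0, 0, 0, 0, 0, 1]])

```text
time_s: 32.15
position: [0.533, 0.1148, 0.1804]
tcp_rot: [[1.0, 0.005, 0.001], [0.005, -1.0, 0.0], [0.001, -0.0, -1.0]]
force: [-0.2, -0.3, -1.6]
opening: 0.103
```

Run:
```python
from h import *
d=wcap(); save('w10.png',d['img']); print(status.read_state()['position'])
```

```text
[0.533  0.1139 0.1802]
```

View pics/w10.png

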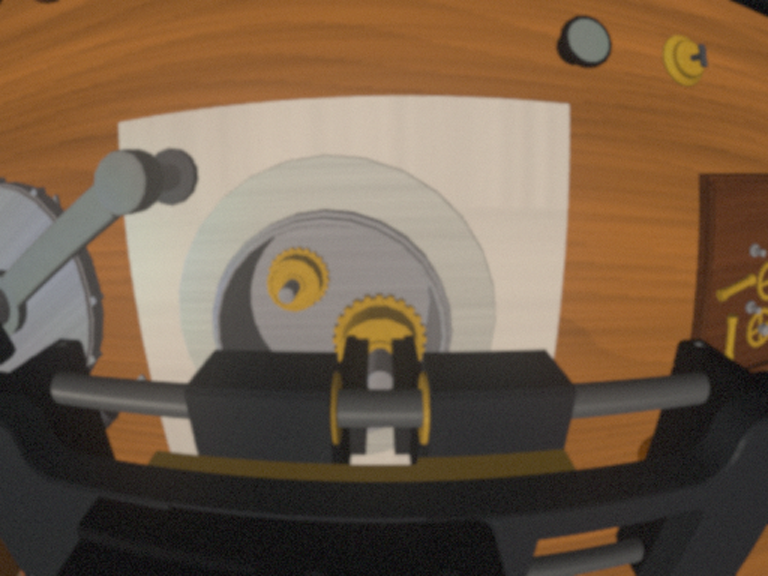

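The second barrel is held at (380,330) over the bowl. The first one, at (297,278), is well clear of it. Lowering now.

>>> send_rows(moves=[[0, 0, 1, 0, 0, 0, 1], [0, 0, 1, 0, 0, 0, 1], [0, 0, 1, 0, 0, 0, 1], [0, 0, 0.75, 0, 0, 0, 1], [0, 0, 0.12, 0, 0, 0, 1], [0, 0, 0.08, 0, 0, 0, 1], [0, 0, 0.06, 0, 0, 0, 1], [0, 0, 0.04, 0, 0, 0, 1], [0, 0, 0, 0, 0, 0, 1]])

```text
time_s: 33.33
position: [0.5338, 0.1136, 0.08]
tcp_rot: [[1.0, 0.003, 0.002], [0.003, -1.0, -0.0], [0.002, 0.0, -1.0]]
force: [-1.4, 0.5, 5.9]
opening: 0.103
```

>>> send_rows(moves=[[0, 0, -0.03, 0, 0, 0, 0.3], [0, 0, 0, 0, 0, 0, 0.3], [0, 0, 0, 0, 0, 0, 0.3], [0, 0, -0.6, 0, 0, 0, 0.3], [0, 0, -1, 0, 0, 0, 0.3], [0, 0, -1, 0, 0, 0, 0.3], [0, 0, -1, 0, 0, 0, 0.3], [0, 0, -1, 0, 0, 0, 0.3], [-0.5, 1, -0.4, 0, 0, 0, 0.3], [-0.5, 1, 0, 0, 0, 0, 0.3], [-0.5, 1, 0, 0, 0, 0, 0.3], [-0.5, 1, 0, 0, 0, 0, 0.3]])

```text
time_s: 34.83
position: [0.4829, 0.0124, 0.205]
tcp_rot: [[1.0, 0.003, 0.001], [0.003, -1.0, -0.001], [0.001, 0.001, -1.0]]
force: [1.1, -0.8, -0.6]
opening: 0.351
```

Run:
```python
from h import *
d=wcap(); save('w11.png',d['img'],2,(0,0,360,240)); print(status.read_state()['position'])
for a in arbors(d,(.4,.65,.02,.25),.085,.105): print(a[0],a[1],a[3],a[4])
```

```text
[0.4811 0.0103 0.2048]
28251 [154.2848 115.3707] ((0.5424159169197083, 0.12841247022151947), 0.14870001375675201) 0.10496739148584261
1614 [ 90.7559 169.3767] ((0.5170495510101318, 0.14244775474071503), 0.06261809915304184) 0.10499822447038559
118 [ 98.2797 140.2203] ((0.532874345779419, 0.16832669079303741), 0.0024101778399199247) 0.09935269981098749
119 [148.0252 138.4958] ((0.5303446054458618, 0.11247055232524872), 0.0016444450011476874) 0.09945462205766398
76 [237.1711 255.7632] ((0.41490229964256287, 0.02836989425122738), 0.008676969446241856) 0.09534971168042256
```

View pics/w11.png

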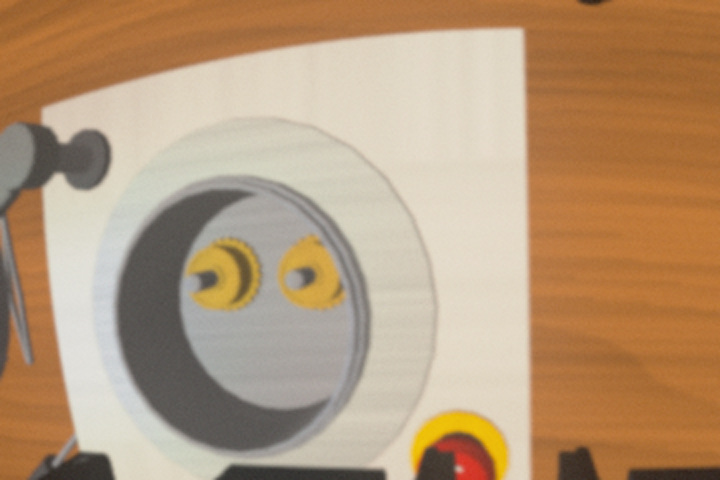

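>>> send_rows(moves=[[0, 1, 0, 0, 0, 0, 0.3], [0, 1, 0, 0, 0, 0, 0.3], [0, 1, 0, 0, 0, 0, 0.3], [0, 1, 0, 0, 0, 0, 0.3], [0, 1, 0, 0, 0, 0, 0.3], [0, 1, 0, 0, 0, 0, 0.3], [0, 1, 0, 0, 0, 0, 0.3], [0, 1, 0, 0, 0, 0, 0.3], [0, 1, 0, 0, 0, 0, 0.3], [0, 1, 0, 0, 0, 0, 0.3], [0, 1, 0, 0, 0, 0, 0.3], [0, 1, 0, 0, 0, 0, 0.3]])

```text
time_s: 36.38
position: [0.4841, -0.2878, 0.2045]
tcp_rot: [[1.0, 0.003, 0.0], [0.003, -1.0, -0.0], [0.0, 0.0, -1.0]]
force: [0.1, 0.0, 0.6]
opening: 0.351
```

Both barrels stand in the bowl at (215,280) and (310,278). Now the third.

Run:
```python
from h import *
d=wcap(); save('w12.png',d['img']); print(status.read_state()['position'])
for a in arbors(d): print(a[0],a[1]*1.5,a[3],a[4])
W=wcloud(d);im=d['img'].astype(int); x,y,z=W[...,0],W[...,1],W[...,2]
m=(z>.02)&(z<.028)&(np.hypot(x-.475,y+.37)<.04); print('drum',cv2.minAreaRect(W[m][:,:2].astype(np.float32)))
```

```text
[ 0.4848 -0.2917  0.2046]
83 [479.1867 234.6687] ((0.510419487953186, -0.36253297328948975), 0.0050342995673418045) 0.051616837938147975
drum ((0.4861959218978882, -0.3708062469959259), (0.05820925906300545, 0.033852677792310715), 17.227571487426758)
```

View pics/w12.png

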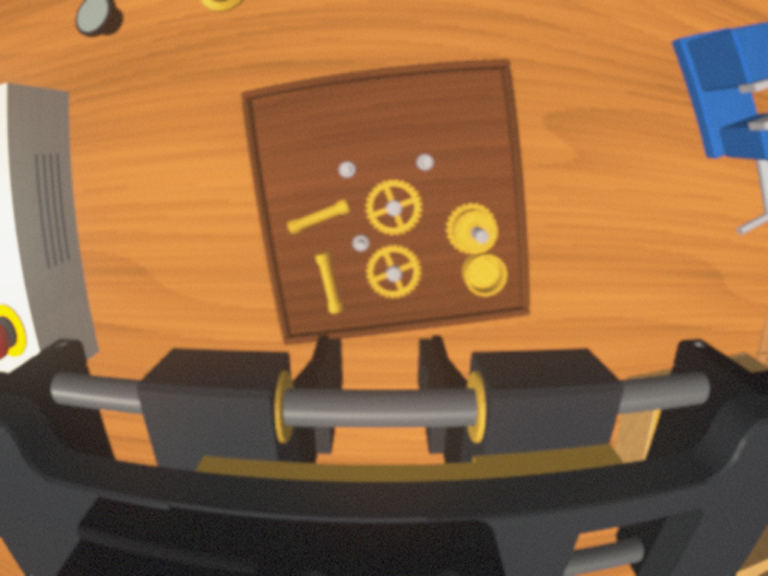

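The one barrel left is at (472,229) with its arbor at (480,235), and the open drum beside it at (485,275) stays.

>>> send_rows(moves=[[0.5, 1, 0, 0, 0, 0, 0.3], [0.51, 1, 1, 0, 0, 0, 0.3], [0, 0.84, 1, 0, 0, 0, 0.3], [0, 0, 1, 0, 0, 0, 0.3], [0, 0, 1, 0, 0, 0, 0.3], [0, 0, 1, 0, 0, 0, 0.3], [0, 0, 0, 0, 0, 0, 0.3]])

```text
time_s: 37.3
position: [0.5082, -0.3564, 0.0772]
tcp_rot: [[1.0, 0.002, -0.004], [0.002, -1.0, 0.004], [-0.004, -0.004, -1.0]]
force: [-0.2, 0.4, 0.4]
opening: 0.354
```

Run:
```python
from h import *
d=wcap(); save('w13.png',d['img']); print(status.read_state()['position'])
for a in arbors(d): print(a[0],a[1]*1.5,a[3],a[4])
```

```text
[ 0.5091 -0.3572  0.0786]
193 [391.4689 328.228 ] ((0.5103124976158142, -0.3631865978240967), 0.004748336970806122) 0.05164954752024642
```

View pics/w13.png

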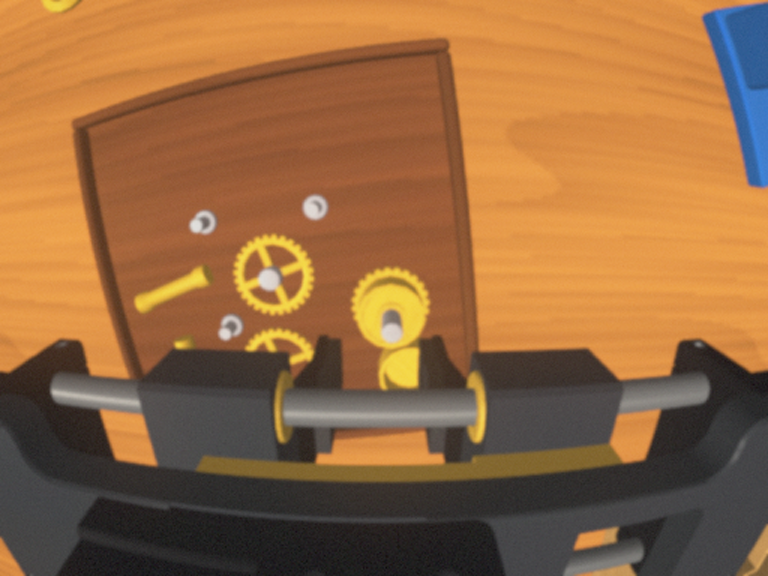

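>>> send_rows(moves=[[0.05, 0.22, 0.9, 0, 0, 0, 0.3], [0, 0, 0.95, 0, 0, 0, 0.3], [0, 0, 0, 0, 0, 0, 0.3], [0, 0, 0, 0, 0, 0, 1], [0, 0, 0, 0, 0, 0, 1], [0, 0, 0, 0, 0, 0, 1], [0, 0, 0, 0, 0, 0, 1], [0, 0, -0.3, 0, 0, 0, 1], [0, 0, -1, 0, 0, 0, 1], [0, 0, -1, 0, 0, 0, 1]])

```text
time_s: 38.6
position: [0.5105, -0.3629, 0.0911]
tcp_rot: [[1.0, 0.002, -0.001], [0.002, -1.0, 0.0], [-0.001, -0.0, -1.0]]
force: [1.0, 0.0, -1.9]
opening: 0.099
```

>>> send_rows(moves=[[0, 0, -1, 0, 0, 0, 1], [0, 0, -1, 0, 0, 0, 1], [0, -1, -1, 0, 0, 0, 1], [-0.3, -1, -0.6, 0, 0, 0, 1], [-0.4, -1, 0, 0, 0, 0, 1], [-0.36, -1, 0, 0, 0, 0, 1], [0, -1, 0, 0, 0, 0, 1], [0, -1, 0, 0, 0, 0, 1], [0, -1, 0, 0, 0, 0, 1], [0, -1, 0, 0, 0, 0, 1], [0, -1, 0, 0, 0, 0, 1], [0, -1, 0, 0, 0, 0, 1]])

```text
time_s: 40.1
position: [0.484, -0.1119, 0.1807]
tcp_rot: [[1.0, 0.003, 0.001], [0.003, -1.0, -0.0], [0.001, 0.0, -1.0]]
force: [0.8, 0.3, -1.5]
opening: 0.103
```

>>> send_rows(moves=[[0, -1, 0, 0, 0, 0, 1], [0, -1, 0, 0, 0, 0, 1], [0, -1, 0, 0, 0, 0, 1], [0, -1, 0, 0, 0, 0, 1], [0, -1, 0, 0, 0, 0, 1], [0, -1, 0, 0, 0, 0, 1], [0, -1, 0, 0, 0, 0, 1], [0, -1, 0, 0, 0, 0, 1], [0, -1, 0, 0, 0, 0, 1], [0, -1, 0, 0, 0, 0, 1], [0, -0.2, 0, 0, 0, 0, 1], [0, 0, 0, 0, 0, 0, 1]])

```text
time_s: 41.6
position: [0.483, 0.142, 0.1805]
tcp_rot: [[1.0, 0.004, 0.0], [0.004, -1.0, -0.0], [0.0, 0.0, -1.0]]
force: [0.3, 0.2, -0.9]
opening: 0.103
```

Run:
```python
from h import *
d=wcap(); save('w14.png',d['img']); print(status.read_state()['position'])
```

```text
[0.483  0.1416 0.1805]
```

View pics/w14.png

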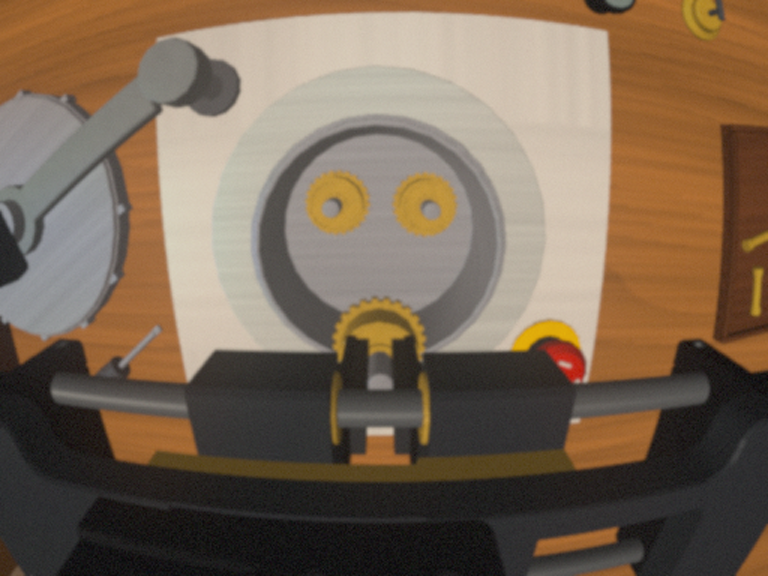

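>>> send_rows(moves=[[0.12, 0, 1, 0, 0, 0, 1], [0, 0, 1, 0, 0, 0, 1], [0, 0, 1, 0, 0, 0, 1], [0, 0, 0.75, 0, 0, 0, 1], [0, 0, 0.12, 0, 0, 0, 1], [0, 0, 0.08, 0, 0, 0, 1], [0, 0, 0.06, 0, 0, 0, 1], [0, 0, 0.04, 0, 0, 0, 1], [0, 0, 0, 0, 0, 0, 1]])

```text
time_s: 42.78
position: [0.4867, 0.142, 0.0812]
tcp_rot: [[1.0, 0.003, 0.003], [0.003, -1.0, 0.0], [0.003, -0.0, -1.0]]
force: [-1.6, -0.1, 8.4]
opening: 0.102
```

>>> send_rows(moves=[[0, 0, -0.04, 0, 0, 0, 0.3], [0, 0, 0, 0, 0, 0, 0.3], [0, 0, 0, 0, 0, 0, 0.3], [0, 0, -0.6, 0, 0, 0, 0.3], [0, 0, -1, 0, 0, 0, 0.3], [0, 0, -1, 0, 0, 0, 0.3], [0, 0, -1, 0, 0, 0, 0.3], [0, 0, -1, 0, 0, 0, 0.3], [0, 0, -1, 0, 0, 0, 0.3], [0, 0, -0.6, 0, 0, 0, 0.3], [-0.3, 0, 0, 0, 0, 0, 0.3], [0, 0, 0, 0, 0, 0, 0.3]])

```text
time_s: 44.28
position: [0.4769, 0.1419, 0.2349]
tcp_rot: [[1.0, 0.003, -0.002], [0.003, -1.0, -0.0], [-0.002, 0.0, -1.0]]
force: [-0.2, -0.5, 0.1]
opening: 0.351
```

Run:
```python
from h import *
d=wcap(); save('w15.png',d['img']); print(status.read_state()['position'])
for a in arbors(d,(.45,.58,.09,.21),.085,.103): print(a[0],a[1]*1.5,a[3],a[4])
W=wcloud(d); x,y,z=W[...,0],W[...,1],W[...,2]
g=(z>.175)&(z<.2)&(x<.62)&(x>.49)&(y>.3)&(y<.42); print(g.sum(),cv2.minAreaRect(W[g][:,:2].astype(np.float32)),np.median(W[g],0))
```

```text
[0.4773 0.1419 0.2347]
19 [377.7632 125.8421] ((0.578289270401001, 0.14159420132637024), 0.007861285470426083) 0.10283861075215395
521 [291.2361 143.1248] ((0.5599676966667175, 0.19571498036384583), 0.023974237963557243) 0.09921696960847826
94 [430.6117 145.1011] ((0.5650931596755981, 0.1080627292394638), 0.02193356305360794) 0.10287791513459033
120 [446.725  131.9875] ((0.5732582211494446, 0.09915602952241898), 0.010781797580420971) 0.09969263760855418
886 [348.9735 258.0034] ((0.517440140247345, 0.14187319576740265), 0.06263034045696259) 0.10297821069839758
86 [339.0349 189.8547] ((0.5345897674560547, 0.1678788959980011), 0.004701280500739813) 0.09967071579674569
82 [421.5366 191.6159] ((0.5347387790679932, 0.11208129674196243), 0.004725125152617693) 0.1004138086169174
91 [379.9945 260.5714] ((0.4857639670372009, 0.1398547887802124), 0.004762498661875725) 0.09959435283161627
489 [296.9908 294.9141] ((0.4707578122615814, 0.19068942964076996), 0.027870791032910347) 0.0992326815860512
127 [440.811  305.0669] ((0.4579947590827942, 0.09890628606081009), 0.01076529361307621) 0.09918179374263292
1192 ((0.54342120885849, 0.3480217158794403), (0.06604405492544174, 0.0171603225171566), 30.26150894165039) [0.5425 0.3443 0.1848]
```

View pics/w15.png

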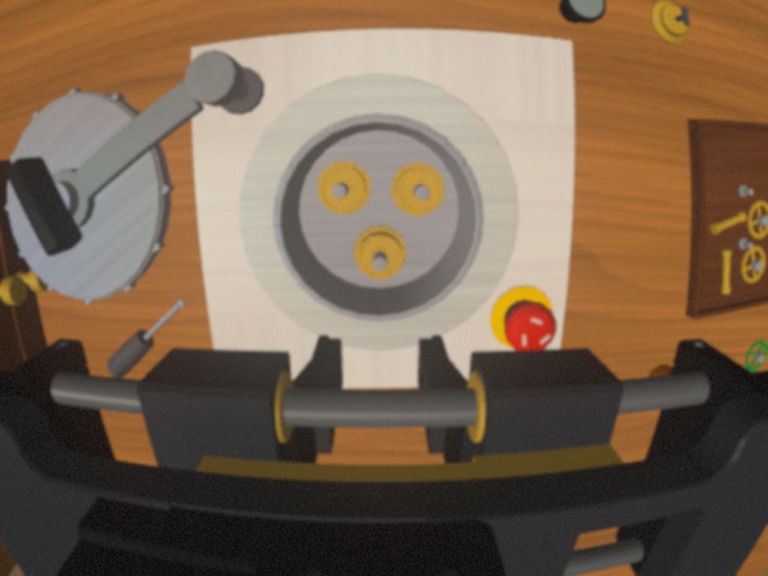

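All three barrels stand in the bowl, at (341,188), (418,188) and (380,253), and the stop is still down at (530,325). Going back to the lid grip.

>>> send_rows(moves=[[0.72, -1, 0, 0, 0, 0, 0.3], [1, -1, 0, 0, 0, 0, 0.3], [1, -1, 0, 0, 0, 0, 0.3], [0, -1, 0, 0, 0, 0, 0.3], [0, -1, 0, 0, 0, 0, 0.3], [0, -1, 0, 0, 0, 0, 0.3], [0, -1, 0, 0, 0, 0, 0.3], [0, -1, 0, 0, 0, 0, 0.3], [0, -0.36, 0, 0, 0, -0.98, 0.3], [0, 0, 0, 0, 0, -0.98, 0.3], [0, 0, 0, 0, 0, -0.98, 0.3], [0, 0, 0, 0, 0, 0, 0.3]])

```text
time_s: 45.82
position: [0.5457, 0.3513, 0.2345]
tcp_rot: [[0.871, 0.491, -0.001], [0.491, -0.871, -0.0], [-0.001, -0.0, -1.0]]
force: [-0.3, -0.8, -0.3]
opening: 0.35
```

Run:
```python
from h import *
d=wcap(); save('w16.png',d['img']); print(status.read_state()['position'],status.read_state()['tcp_rot'])
W=wcloud(d); x,y,z=W[...,0],W[...,1],W[...,2]
g=(z>.175)&(z<.195)&(x<.62)&(x>.49)&(y>.3)&(y<.42); print(g.sum(),cv2.minAreaRect(W[g][:,:2].astype(np.float32)),np.median(W[g],0))
```

```text
[0.5457 0.3513 0.2346] [[ 0.8714  0.4906 -0.0009]
 [ 0.4906 -0.8714 -0.0004]
 [-0.001  -0.0001 -1.    ]]
1693 ((0.5441890358924866, 0.3490767478942871), (0.06575337052345276, 0.015993867069482803), 30.025732040405273) [0.548  0.3508 0.1855]
```

View pics/w16.png

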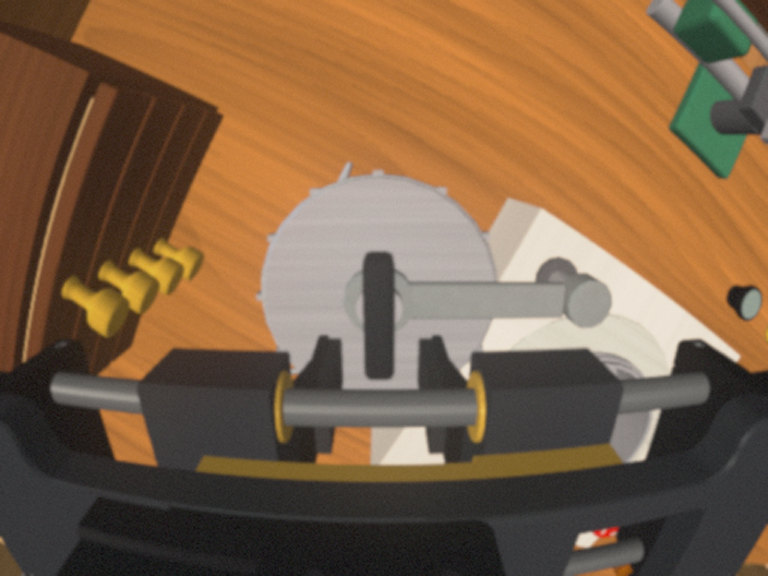

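>>> send_rows(moves=[[-0.08, 0.03, 1, 0, 0, 0, 0.3], [0, 0, 1, 0, 0, 0, 0.3], [0, 0, 0.8, 0, 0, 0, 0.3], [0, 0, 0, 0, 0, 0, 0.3], [0, 0, 0, 0, 0, 0, 1], [0, 0, 0, 0, 0, 0, 1], [0, 0, 0, 0, 0, 0, 1]])

```text
time_s: 46.75
position: [0.5444, 0.3514, 0.1665]
tcp_rot: [[0.87, 0.492, 0.001], [0.492, -0.87, 0.004], [0.003, -0.003, -1.0]]
force: [-2.3, 3.9, 1.9]
opening: 0.176
```

>>> send_rows(moves=[[-0.36, 0.02, 0, 0, 0, -0.4, 1], [-0.72, 0.05, 0, 0, 0, -0.8, 1], [-0.72, 0.05, 0, 0, 0, -0.8, 1], [-0.72, 0.05, 0, 0, 0, -0.8, 1], [-0.72, 0.05, 0, 0, 0, -0.8, 1], [-0.72, 0.05, 0, 0, 0, -0.8, 1]])

```text
time_s: 47.5
position: [0.4821, 0.2741, 0.1663]
tcp_rot: [[0.279, 0.96, -0.003], [0.96, -0.279, 0.002], [0.001, -0.003, -1.0]]
force: [-4.9, 2.9, 2.7]
opening: 0.18
```

>>> send_rows(moves=[[-0.72, 0.05, 0, 0, 0, -0.8, 1], [-0.72, 0.05, 0, 0, 0, -0.8, 1], [-0.72, 0.05, 0, 0, 0, -0.8, 1], [-0.72, 0.05, 0, 0, 0, -0.8, 1], [-0.72, 0.05, 0, 0, 0, -0.8, 1], [-0.72, 0.05, 0, 0, 0, -0.8, 1], [-0.72, 0.05, 0, 0, 0, -0.8, 1]])

```text
time_s: 48.38
position: [0.5072, 0.1535, 0.1662]
tcp_rot: [[-0.64, 0.768, -0.002], [0.768, 0.64, -0.001], [0.001, -0.003, -1.0]]
force: [-1.9, -1.2, 2.7]
opening: 0.178
```

>>> send_rows(moves=[[-0.45, 0.03, 0, 0, 0, -0.5, 1], [-0.12, 0.01, 0, 0, 0, -0.13, 1], [0, 0, 0, 0, 0, 0, 1]])

```text
time_s: 48.75
position: [0.5158, 0.1442, 0.166]
tcp_rot: [[-0.716, 0.698, -0.006], [0.698, 0.716, 0.0], [0.004, -0.004, -1.0]]
force: [-6.7, 0.0, 6.4]
opening: 0.186
```

>>> send_rows(moves=[[-0.06, 0, 0, 0, 0, 0, 1], [0, 0, 0, 0, 0, 0, 1]])

```text
time_s: 49.0
position: [0.5159, 0.1441, 0.166]
tcp_rot: [[-0.716, 0.698, -0.007], [0.698, 0.716, 0.001], [0.006, -0.004, -1.0]]
force: [-7.7, 2.8, 7.0]
opening: 0.177
```

>>> send_rows(moves=[[0, 0, 0.035, 0, 0, 1, 1], [0, 0, 0.035, 0, 0, 1, 1], [0, 0, 0.035, 0, 0, 1, 1], [0, 0, 0.035, 0, 0, 1, 1]])

```text
time_s: 49.5
position: [0.5169, 0.1446, 0.1625]
tcp_rot: [[-0.095, 0.995, -0.005], [0.995, 0.095, 0.002], [0.003, -0.004, -1.0]]
force: [-5.9, 3.9, 5.5]
opening: 0.187
```

>>> send_rows(moves=[[0, 0, 0.035, 0, 0, 1, 1], [0, 0, 0.035, 0, 0, 1, 1], [0, 0, 0.035, 0, 0, 1, 1], [0, 0, 0.035, 0, 0, 1, 1], [0, 0, 0.035, 0, 0, 1, 1], [0, 0, 0, 0, 0, 0, 1]])

```text
time_s: 50.25
position: [0.5183, 0.1442, 0.1581]
tcp_rot: [[0.696, 0.718, -0.002], [0.718, -0.696, 0.002], [-0.0, -0.003, -1.0]]
force: [-5.1, 3.3, 6.9]
opening: 0.186
```

>>> send_rows(moves=[[0, 0, 0.035, 0, 0, 1, 1], [0, 0, 0.035, 0, 0, 1, 1], [0, 0, 0.035, 0, 0, 1, 1], [0, 0, 0.035, 0, 0, 1, 1], [0, 0, 0.02, 0, 0, 0.5, 1], [0, 0, 0, 0, 0, 0.1, 1], [0, 0, 0, 0, 0, 0, 1]])

```text
time_s: 51.12
position: [0.5187, 0.1432, 0.1543]
tcp_rot: [[1.0, 0.002, -0.001], [0.002, -1.0, -0.001], [-0.001, 0.001, -1.0]]
force: [-4.2, 0.0, 6.2]
opening: 0.182
```

```bash
python3 -c "
from h import *
s=status.read_state(); print(s['moment'],s['force'],s['tcp_rot'])"
```

```text
[0.3837 0.6995 0.5263] [-4.2295  0.0071  6.168 ] [[ 1.      0.0024 -0.0014]
 [ 0.0024 -1.     -0.0008]
 [-0.0014  0.0008 -1.    ]]
```

>>> send_rows(moves=[[0, 0, 0.02, 0, 0, 0.2, 1], [0, 0, 0, 0, 0, 0, 1]])

```text
time_s: 51.38
position: [0.5184, 0.1435, 0.1541]
tcp_rot: [[0.999, -0.032, -0.002], [-0.032, -0.999, -0.001], [-0.002, 0.001, -1.0]]
force: [-5.7, 1.5, 8.6]
opening: 0.182
```

```bash
python3 -c "
from h import *
s=status.read_state(); print(s['moment'],s['force'],s['tcp_rot'],s['opening'])"
```

```text
[0.4017 0.8711 0.6936] [-5.7267  1.5078  8.5905] [[ 0.9995 -0.0318 -0.0018]
 [-0.0318 -0.9995 -0.0006]
 [-0.0018  0.0006 -1.    ]] 0.1824323389564683
```

>>> send_rows(moves=[[0, 0, 0, 0, 0, 0, 0.2], [0, 0, 0, 0, 0, 0, 0.2], [0, 0, -0.5, 0, 0, 0, 0.2], [0, 0, -1, 0, 0, 0, 0.2], [0, 0, -1, 0, 0, 0, 0.2], [0, 0, -1, 0, 0, 0, 0.2], [-1, 0.8, -0.3, 0, 0, 0, 0.2], [-1, 0.8, 0, 0, 0, 0, 0.2], [-1, 0.8, 0, 0, 0, 0, 0.2], [0, 0, 0, 0, 0, 0, 0.2]])

```text
time_s: 52.62
position: [0.4411, 0.0854, 0.2485]
tcp_rot: [[0.999, -0.039, -0.0], [-0.039, -0.999, -0.0], [-0.0, 0.0, -1.0]]
force: [0.5, 0.2, -0.1]
opening: 0.401
```

Run:
```python
from h import *
d=wcap(); save('w17.png',d['img']); np.savez('w17.npz',**d); print(status.read_state()['position'])
W=wcloud(d); x,y,z=W[...,0],W[...,1],W[...,2]; im=d['img'].astype(int)
g=(z>.162)&(z<.19)&(abs(x-.516)<.06)&(abs(y-.143)<.03); print(g.sum(),cv2.minAreaRect(W[g][:,:2].astype(np.float32)),np.median(W[g],0))
g=(abs(z-.129)<.012)&(np.hypot(x-.517,y-.142)<.07)&(y<.13)&(x<.52); print('lid z',np.median(z[g]))
d0=dict(np.load('w2.npz')); W0=wcloud(d0); x0,y0,z0=W0[...,0],W0[...,1],W0[...,2]; g=(abs(z0-.129)<.012)&(np.hypot(x0-.517,y0-.142)<.07)&(y0<.13)&(x0<.52); print('lid z before',np.median(z0[g]))
red=(im[...,0]>110)&(im[...,1]<80)&(im[...,2]<80)&(abs(x-.446)<.03)&(abs(y-.035)<.03)&(z<.15); print('red',np.percentile(z[red],[50,90,97]))
u,v=np.meshgrid(np.arange(512),np.arange(384)); rr=red
c=cv2.minEnclosingCircle(np.c_[u[rr],v[rr]].astype(np.float32)); print(c,watz(d,[c[0]],.1205))
```

```text
[0.4428 0.0858 0.2487]
1627 ((0.5176745653152466, 0.14168058335781097), (0.06579345464706421, 0.01710432767868042), 1.8885456323623657) [0.5177 0.14   0.1736]
lid z 0.12828049072979603
lid z before 0.1282025177075346
red [0.1247 0.1261 0.1267]
((300.5843200683594, 179.3477783203125), 16.981800079345703) [[0.4464 0.0355 0.1205]]
```

View pics/w17.png

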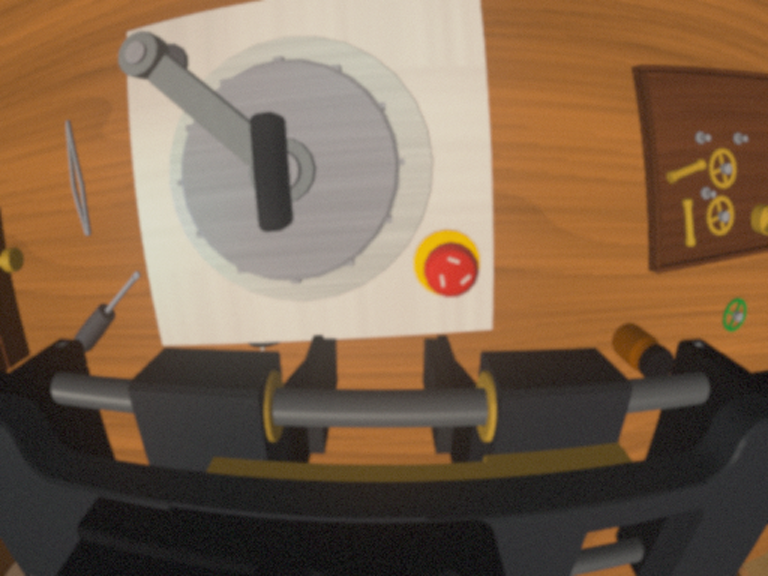

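Run:
```python
from h import *
for f in('w1','w2','w17'):
    d=dict(np.load(f+'.npz')); W=wcloud(d); x,y,z=W[...,0],W[...,1],W[...,2]
    g=(z>.168)&(z<.185)&(abs(x-.516)<.05)&(abs(y-.143)<.02); P=W[g][:,:2]; 
    v=np.linalg.svd(P-P.mean(0),full_matrices=False)[2][0]; 
    dk=(abs(z-.0945)<.004)&(x>.375)&(x<.66)&(y<.3)&(y>-.02); r=cv2.minAreaRect(W[dk][:,:2].astype(np.float32))
    print(f,np.degrees(np.arctan(v[1]/v[0])),'deck',r[2], 'tool yaw',np.degrees(np.arctan2(d['pose'][1,1],d['pose'][0,1])))
t=vision.capture('top')
for d in (dict(np.load('top0.npz')),t):
    W=cloud(d); x,y,z=W[...,0],W[...,1],W[...,2]; g=(z>.165)&(z<.185)&(abs(x-.516)<.05)&(abs(y-.143)<.02); P=W[g][:,:2]; print(g.sum())
    if g.sum()>50: v=np.linalg.svd(P-P.mean(0),full_matrices=False)[2][0]; print(np.degrees(np.arctan(v[1]/v[0])))
save('t17.png',t['img'],5,(160,135,275,250))
```

```text
w1 1.3722523214758962 deck 1.0804229974746704 tool yaw 0.23119324982501488
w2 1.1952076831573784 deck 1.2246092557907104 tool yaw 0.20456254821541991
w17 1.1504803707191626 deck 1.4064443111419678 tool yaw -2.233949532122361
165
1.3438035126646175
147
1.7617388291746852
```

The lid is fully down: its height is 0.1283 against 0.1282 before, and the bar yaw is 1.15° against 1.20° at the start. Next I'll turn the stop button, gripping it square to the direction of the bowl.

>>> send_rows(moves=[[0.22, 1, 0, 0, 0, 0, -0.4], [0, 1, 0, 0, 0, 0, -0.4], [0, 0, 0, 0, 0, -1, -0.4], [0, 0, 0, 0, 0, -1, -0.4], [0, 0, 0, 0, 0, -1, -0.4], [0, 0, 0, 0, 0, -1, -0.4], [0, 0, 0, 0, 0, -1, -0.4], [0, 0, 0, 0, 0, -1, -0.4], [0, 0, 0, 0, 0, -1, -0.4], [0, 0, 1, 0, 0, 0, -0.4], [0, 0, 1, 0, 0, 0, -0.4], [0, 0, 0, 0, 0, 0, -0.4]])

```text
time_s: 54.22
position: [0.4462, 0.0364, 0.1966]
tcp_rot: [[0.376, 0.926, -0.003], [0.926, -0.376, 0.001], [-0.001, -0.003, -1.0]]
force: [-0.5, 0.0, 0.5]
opening: 0.7
```

Run:
```python
from h import *
d=wcap(); save('w18.png',d['img']); print(status.read_state()['position'],status.read_state()['opening'])
W=wcloud(d); x,y,z=W[...,0],W[...,1],W[...,2]; im=d['img'].astype(int)
red=(im[...,0]>110)&(im[...,1]<80)&(im[...,2]<80)&(abs(x-.446)<.03)&(abs(y-.035)<.03)&(z<.15); print('red',red.sum(),np.percentile(z[red],[50,90,97]),cv2.minEnclosingCircle(W[red][:,:2].astype(np.float32)))
```

```text
[0.4469 0.0362 0.1976] 0.7046448113740331
red 1188 [0.1247 0.126  0.1267] ((0.4455142319202423, 0.036228764802217484), 0.01800013706088066)
```

View pics/w18.png

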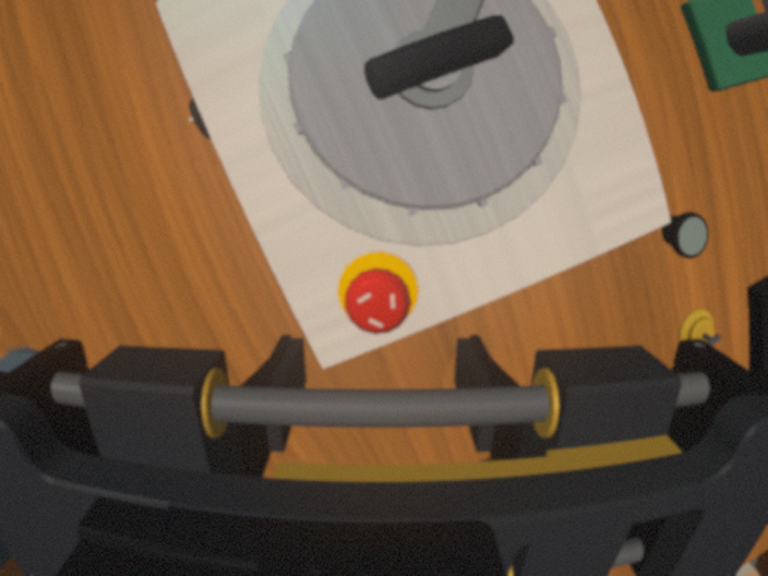

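>>> send_rows(moves=[[0, 0, 1, 0, 0, 0, -0.4], [0, 0, 1, 0, 0, 0, -0.4], [0, 0, 1, 0, 0, 0, -0.4], [0, 0, 0.6, 0, 0, 0, -0.4], [0, 0, 0, 0, 0, 0, -0.4]])

```text
time_s: 54.9
position: [0.447, 0.036, 0.1079]
tcp_rot: [[0.377, 0.926, 0.0], [0.926, -0.377, 0.0], [0.0, 0.0, -1.0]]
force: [-0.9, 0.1, 0.1]
opening: 0.699
```

>>> send_rows(moves=[[0, 0, 0, 0, 0, 0, 1], [0, 0, 0, 0, 0, 0, 1], [0, 0, 0, 0, 0, 0, 1], [0, 0, 0, 0, 0, 0, 1]])

```text
time_s: 55.4
position: [0.4446, 0.0366, 0.108]
tcp_rot: [[0.378, 0.926, -0.003], [0.926, -0.378, 0.001], [0.0, -0.003, -1.0]]
force: [-3.4, 2.6, 3.6]
opening: 0.426
```

>>> send_rows(moves=[[0, 0, 0, 0, 0, 0.8, 1], [0, 0, 0, 0, 0, 0.8, 1], [0, 0, 0, 0, 0, 0.8, 1], [0, 0, 0, 0, 0, 0.8, 1], [0, 0, 0, 0, 0, 0.8, 1], [0, 0, 0, 0, 0, 0, 1]])

```text
time_s: 56.15
position: [0.4447, 0.0365, 0.1078]
tcp_rot: [[0.883, 0.469, -0.003], [0.469, -0.883, 0.001], [-0.002, -0.002, -1.0]]
force: [-3.5, 3.0, 3.8]
opening: 0.427
```

Turned 40°. Now I'll open the fingers and lift straight up.

>>> send_rows(moves=[[0, 0, 0, 0, 0, 0, -0.4], [0, 0, 0, 0, 0, 0, -0.4], [0, 0, 0, 0, 0, 0, -0.4], [0, 0, -0.6, 0, 0, 0, -0.4], [0, 0, -1, 0, 0, 0, -0.4], [0, 0, -1, 0, 0, 0, -0.4], [0, 0, -1, 0, 0, 0, -0.4], [0, 0, -1, 0, 0, 0, -0.4], [0, 0, -1, 0, 0, 0.9, -0.4], [0, 0.5, 0, 0, 0, 0.9, -0.4], [-0.5, 1, 0, 0, 0, 0.9, -0.4], [0, 0, 0, 0, 0, 0, -0.4]])

```text
time_s: 57.65
position: [0.4422, -0.0038, 0.2479]
tcp_rot: [[1.0, 0.013, 0.001], [0.013, -1.0, -0.0], [0.001, 0.0, -1.0]]
force: [0.7, -0.8, 0.4]
opening: 0.698
```

Run:
```python
from h import *
d=wcap(); save('w19.png',d['img']); print(status.read_state()['position'],status.read_state()['opening'])
W=wcloud(d); x,y,z=W[...,0],W[...,1],W[...,2]; im=d['img'].astype(int)
red=(im[...,0]>110)&(im[...,1]<80)&(im[...,2]<80)&(abs(x-.446)<.03)&(abs(y-.035)<.03)&(z<.15); print('red',red.sum(),np.percentile(z[red],[50,90,97]))
g=(z>.168)&(z<.185)&(abs(x-.516)<.05)&(abs(y-.143)<.02); P=W[g][:,:2]; v=np.linalg.svd(P-P.mean(0),full_matrices=False)[2][0]; print('bar',P.mean(0),np.degrees(np.arctan(v[1]/v[0])))
t=vision.capture('top'); save('t19.png',t['img']); s=vision.capture('scene'); save('s19.png',s['img'])
```

```text
[ 0.4423 -0.0031  0.2478] 0.6991824758728636
red 737 [0.1293 0.1306 0.1312]
bar [0.5173 0.1397] 1.1183071817775023
```

View pics/w19.png

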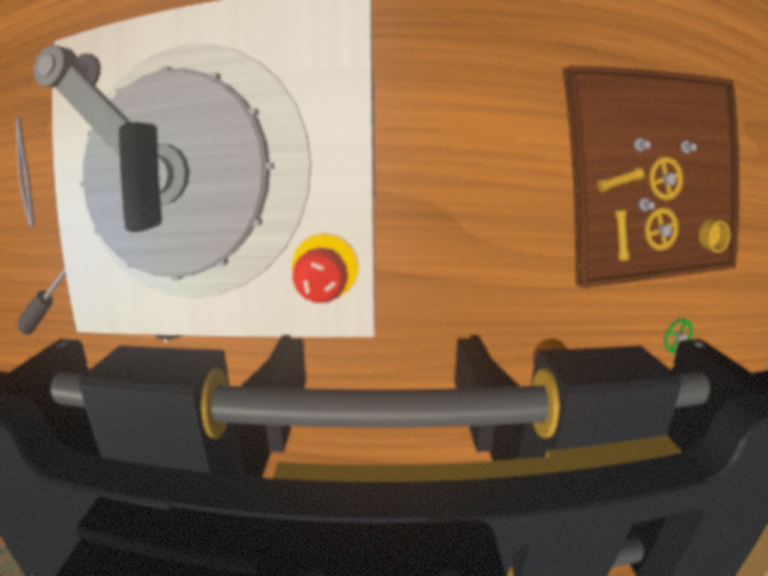

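View pics/s19.png

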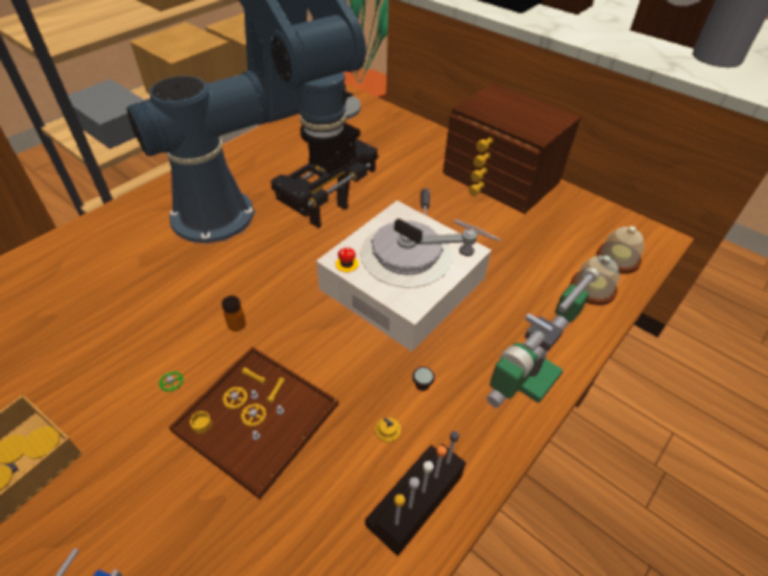

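The stop has sprung out (height 0.1293 against 0.1292 originally), the lid is closed, and only the other parts remain in the tray. Handing in.

```bash
python3 -c "
from h import *
print(bot.hand_in()); print(status.read_state()['time_s'])"
```

```text
the job is handed in; nothing more can be done
None
the job is handed in; nothing more can be done
```

The parts washer is loaded and handed in at about 58 s of the 208 s allowed. The system gives no verdict, so the results below are my own measurements.

I pressed the stop until it latched and unscrewed the lid about 2.36 rad. I then swung it aside, set all three barrels in the bowl, swung the lid back and screwed it down. Last, I turned the stop about 40° clockwise and let go.

- **Stop button:** it dropped 4.6 mm and stayed latched through the job. After the final turn its height was 129.3 mm, against 129.2 mm at the start, so it has sprung out.
- **Barrels:** only three were present. One was knocked aside next to the open drum partway through; I found it again and picked it up from there. All three were standing in the bowl when I last looked, before the lid closed.
- **Lid:** its surface is at 128.3 mm (128.2 mm before I opened it). The bar's angle is about 1.1° (1.2° before), so it is fully down. One rougher estimate of that angle, from a rectangle fit, read 1.9°; the line fit on the same picture gave 1.15°.
- **Rest of the bench:** the wheels, pillars, drum and screws are still in the tray, and I moved nothing else on the bench. The networks' landmark positions differed from the depth measurements by up to about 25 mm in places, so I positioned by the depth images.

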